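Lever the clipped control panel out of its deck

ROBOT

A 7-joint arm with a two-finger parallel gripper is mounted at the origin on the work surface. World frame = base frame: x ahead of the robot, y to its left, z up, the work surface at z = 0. Lengths are in m, angles in rad, forces in N, time in s.
With the tool pointing down it reaches from about 0.35 to 0.9 m from the base axis. Payload 7.2 kg.
Tool frame: the origin (TCP) lies on the centre line of the jaws, within the pads' length; the fingertips stand 19 mm ahead of it and the grasp point (between the pads) is the TCP (finger_overhang is the distance from the TCP to the fingertips, in m); z points along the fingers, y is the direction in which the jaws open and shut (so a half turn about z gives the same grasp; the last joint's range is limited). The gripper opens to 88 mm and grips with 3 to 60 N. Pads are 20 mm wide; open, the fingers measure 115 mm over their backs; the gripper's body (75 mm by 178 mm) begins 61 mm behind the grasp point.
Start: joints at [-1.3, 0.411, -0.013, 1.596, 0.006, 1.134, -0.082], TCP at [0.208, 0.589, 0.242] pointing down, gripper open.
Joint ranges: [-2.95, 2.95], [-0.29, 1.99], [-1.47, 1.44], [0.14, 2.54], [-1.03, 4.17], [0.13, 1.85], [-2.86, 2.86]. Speed limits (rad/s): [2.39, 2.39, 3.01, 3.01, 3.14, 3.14, 3.14].

INTERFACE

Orientations are given as a unit quaternion [x, y, z, w].
In Python, from workcell import state, grab_frame, hand_in, outline_of, landmark_of, finger_overhang gives the robot as it stands.
- The arm moves only by the tool arm_command, never from a script. Its arguments are lists of equal length, an entry for each row: "twist": the turn, a rotation vector about the tool's x, y, z in degrees, a list of three; "delta_pos": the shift along the tool's x, y, z in mm, a list of three; "grip": the finger opening in mm, from 0 to 87.8. In form: {"twist": [[rx, ry, rz], ...], "delta_pos": [[x, y, z], ...], "grip": [grip, ...]}. A call has 1 to 20 rows; each row shifts and turns the commanded pose from where the row before left it, along the tool's axes as they then stand; what a row does not reach is not made up. A row lasts 1/12 s, in which the tool goes at most 41.7 mm and 7.16 degrees, less where a joint would pass 70% of its speed; a pose out of reach is approached as far as the arm can. A call with a gripper value outside its range is refused whole. The fingers move at their own pace and stop on an object; "squeeze" is the grip in N (left out, the last holds). Time passes only in rows, so rows that do not move let the fingers close. It gives the time, the measured TCP pose, the force and the opening at its end, in the units of the state.
- state(): the state, without advancing time (a new reading comes with each control period).
- grab_frame(name): name is "side" or "top" or "wrist"; returns a dict with "frame" (420x560x3 uint8, red, green, blue), "fx", "fy", "cx", "cy" (pixels), "R" (3x3) and "t" (3): a world point X has camera coordinates R X + t. Camera axes: x right, y down, z forward; pixel columns grow to the right and rows downward; lengths in m; the calibration is good to about 2 mm. The wrist camera is an equidistant fisheye: a pixel r from the principal point sees the ray r / f radians off the axis. A picture is of the moment at which its call begins. There is no depth.
- hand_in(): hands the job in, once; it reports no verdict.
Trained networks look in the newest picture that a camera, given by its name, has taken for a name from the list of things; names that differ only in an ending like _2 or _b are one class to them, and where a whole thing is asked for, a point or a joint stands for the part that bears it (a point fixed in the world has none). Each returns a list of dicts, best first, with "confidence" (0 to 1); they miss things now and then, are a little off and sometimes report something else, mostly with a low value. They report only what shows in the picture. A call takes as long as a camera call. They do not tell look-alikes from the thing itself.
- outline_of(camera, target): "region" (420x560 bool, what is visible of it).
- landmark_of(camera, target): "point" ([x, y, z] in m, in world coordinates, good to about 4 mm: a listed point, or the origin of a listed thing).
The state is a dict: "clock": time; "q": joint angles; "qd": joint speeds; "joint_efforts": joint torques, N m; "tool_pos": TCP position; "tcp_rot": TCP orientation; "wrist_force": force on the tool from outside, world axes, zero at the start; "wrist_torque": the same for the moment, N m; "opening": finger opening in m.
Only numpy, scipy, OpenCV 4.12 (cv2) and the standard library are available. Lean on these libraries where they do the work, as an engineer would, in place of code of your own. Each camera call takes 0.05 s, during which the arm holds its last target.

TASK

The control panel with the black stick is clipped tight into the machine's dark deck. With the red-handled pry bar, slide the blade in through the notch in the panel's front edge until you feel it touch the guard rib behind (don't ram it), then lever the edge up over the bar's heel until the clips let go. Lay the bar back on the blue mat, lift the panel out by its stick and set it down, without dropping it, right way up and square across the two padded rails of the stand, leaving the other things where they are.

Things in the scene. Friction and masses are not known exactly. Their poses are not given: they have to be found in the camera images.
- deck_notch (a point): Point on the flat top of the machine's dark grey deck, below the middle of the panel's front edge. x runs level from the panel's front edge to its rear, the way the blade goes in; y to the panel's left, z up. Bare deck goes on 70 mm in front (-x) of this point: the fulcrum for the bar's heel. The front edge faces the robot, but for the deck's yaw.
- deck: Dark grey deck, fixed, 200 x 194 x 60 mm high; origin at bench level under the middle of the seated panel, axes as deck_notch. Two hidden sprung clips, 17 mm behind the panel's front edge, 38 mm either side of the middle, hold it: 30 to 40 N upwards at the pry strip frees them. With the edge some 6 mm up they snap and it stays about 14 mm up by itself.
- rib: Upright steel guard rib, 48 wide, 4 thick, 8 mm high, on the deck behind the notch, hidden under the panel; fixed. Origin on the deck's surface under the middle of the seated panel, axes as the deck's. Its near face is at x = -28 mm, 27 mm behind the panel's front edge: the blade slid in along the deck stops there.
- panel: Pale control panel, a pan 110 (x) x 150 (y) x 15 mm, 0.4 kg, amber keys left, orange mark above the notch. Origin: middle of its skirt's rim (on the deck when seated); x to its rear, y to its left. Its front skirt has a blade notch in the middle, 48 wide, 8.5 mm high up to a pry strip 24 mm deep. Below the rim hang two ball studs (21 mm, at x -38, y +-38) and the stick's box (42 x 44, 10 mm).
- panel_edge (a point): Middle of the panel's front edge, on its top face, 15 mm above the rim; it lies 15 mm above deck_notch while the panel is seated.
- panel_foot (a point): Middle of the panel's skirt rim (the face it rests on), same axes as the panel.
- stick: Black square joystick grip of the panel, 22 x 22 x 46 mm, stiff, upright; origin at its centre, 60 mm above the panel's rim, over its middle; sides parallel to the panel's x and y. Its sides are to be pinched from above.
- bar: Cranked steel pry bar, 260 g. Lying flat, its underside is z = 0; x from handle to blade. Red handle 24 wide, 18 high, x -130 to -20 mm; shank to the heel at x 80; there it bends 35 degrees up into a blade 24 wide, 40 long, 3.5 thick. With the handle raised 35 degrees the blade lies flat; pressing the handle down rolls it over the heel (radius 4) and lifts the blade.
- bar_grip (a point): Centre of the pry bar's red handle, 9 mm above its underside, 150 mm behind the heel; axes as the bar's.
- bar_heel (a point): Underside of the bar's heel (the bend), axes as the bar's.
- bar_tip (a point): Middle of the blade's end edge, on its underside; axes as the bar's (the blade itself is turned 35 degrees up from x).
- mat: Blue tool mat 300 x 130 x 4 mm, fixed on the bench; origin under its middle, long side along its x. The bar lies on it at the start, handle towards the robot.
- stand_top (a point): Service stand for the panel: two fixed blue-padded rails 150 long (x), 18 wide, tops 45 mm above the bench, their centre lines 128 mm apart in y. This point is midway between them at the height of their tops; the panel rests with its rim on them, studs hanging between, its x along the rails' x (either way round).
- spray: Silver-grey can with a pale label, 52 dia, 130 mm tall; bystander; origin under its middle.
- jar: Small amber jar with yellow lid, 48 dia, 55 mm tall; bystander; origin under its middle.
- driver: Screwdriver with green handle lying on the bench; bystander; origin under its middle.
Not all that is in view belongs to the job. What is meant by the bar is not orange, and is the larger of those in its own colour. Of the things shaped like the part that bears stand_top, the aluminium one is meant.

How it is judged:
By the outcome, as a careful person would: the job done as asked, in the order asked, and still so for the second after the job is handed in, with the robot touching nothing.
It also fails if it takes over 67 s, if anything falls off the work surface, if the arm or the gripper's body presses on something with over 40 N, if the wrist force passes 120 N, or if a joint passes its speed limit or range.

## Working session

There is one attempt and no reset: what is moved stays moved. The work goes in short steps, Python scripts to look and compute and a tool call to move; the robot and the scene stay as the last step left them, time stands still between calls to the robot, and variables do not carry over. Pictures are saved under pics/ and viewed, and the job is handed in when it is done.

Besides the shell and the picture viewer there is one more tool, called after "Emit:" by a JSON object that holds its "fn" and its "kwargs", one argument or row to a line. arm_command: Moves the arm, as the interface text tells. Its arguments: {"type":"object","properties":{"twist":{"type":"array","items":{"type":"array","items":{"type":"number"}}},"delta_pos":{"type":"array","items":{"type":"array","items":{"type":"number"}}},"grip":{"type":"array","items":{"type":"number"}},"squeeze":{"type":"number"}},"required":["twist","delta_pos","grip"]}

```bash
mkdir -p pics; ls
cat > h.py <<'E'
import numpy as np, cv2
from scipy.spatial.transform import Rotation as Rot
from workcell import state, grab_frame, hand_in, outline_of, landmark_of, finger_overhang
def save(f,name,crop=None,scale=1):
    im=f["frame"]
    if crop: im=im[crop[1]:crop[3],crop[0]:crop[2]]
    im=cv2.resize(im,None,fx=scale,fy=scale,interpolation=cv2.INTER_CUBIC)
    cv2.imwrite("pics/"+name,im[:,:,::-1])
def proj(f,X):
    c=f["R"]@np.array(X)+f["t"]; return (f["fx"]*c[0]/c[2]+f["cx"], f["fy"]*c[1]/c[2]+f["cy"])
def ray_z(f,u,v,z):
    d=np.array([(u-f["cx"])/f["fx"],(v-f["cy"])/f["fy"],1.]); R=np.array(f["R"]);t=np.array(f["t"])
    o=-R.T@t; d=R.T@d; return o+d*(z-o[2])/d[2]
E
python3 - <<'E'
from h import *
s=state();print(s)
for n in ("top","side"):
    f=grab_frame(n); save(f,n+"0.png"); print(n,-np.array(f["R"]).T@f["t"],f["fx"],f["R"])
    np.savez(n+"0.npz",**f)
print(finger_overhang)
E
```

```text
pics
{'clock': 0.0, 'q': array([-1.30023597,  0.4119145 , -0.01269831,  1.59705956,  0.00561725,
        1.13431985, -0.08221175]), 'qd': array([-0.00067259,  0.001314  ,  0.0016405 , -0.00065175,  0.00061719,
        0.00075137, -0.00129571]), 'joint_efforts': array([ 6.00041894e-04, -5.87957740e+01,  6.42168671e-01, -2.91072768e+01,
       -5.37784409e-02,  1.82078127e-02,  1.43326056e-04]), 'tool_pos': array([0.20758663, 0.58899525, 0.2407937 ]), 'tcp_rot': array([ 1.68567573e-01,  9.85689748e-01, -8.29773569e-04, -7.10994494e-05]), 'wrist_force': array([-0.0772522 , -0.06027985,  0.07853437]), 'wrist_torque': array([-0.0099074 ,  0.0122473 ,  0.04785617]), 'opening': 0.08784337562157625}
top [0.2585857  0.03059178 1.68126428] 491.954736614603 [[ 0.02719922 -0.99962859  0.00169851]
 [-0.98663211 -0.02711863 -0.16069119]
 [ 0.16067757  0.00269487 -0.98700327]]
side [0.19351935 1.04291653 1.2183722 ] 469.51516410844374 [[-0.94934932 -0.31413687  0.00734138]
 [-0.23094364  0.68170817 -0.69421827]
 [ 0.21307488 -0.66075109 -0.71972709]]
0.019
```

View pics/top0.png

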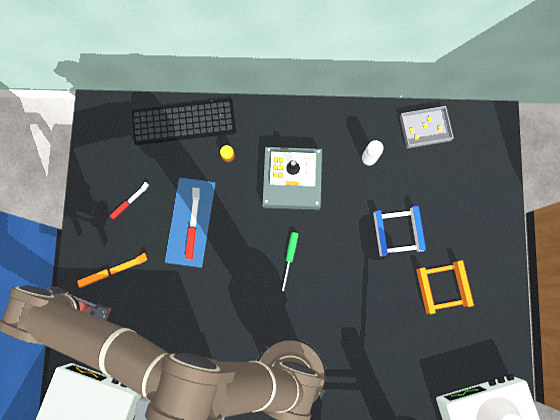

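View pics/side0.png

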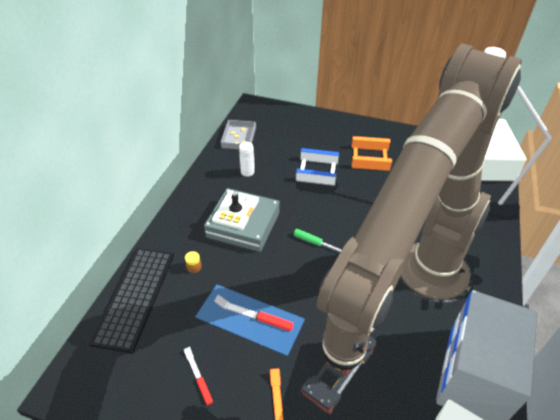

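Run:
```python
from h import *
T={}
for n in ("top","side"):
    f=grab_frame(n)
    for o in ("deck_notch","deck","panel","panel_edge","stick","bar","bar_grip","bar_heel","bar_tip","mat","stand_top","spray","jar","driver","rib"):
        for d in landmark_of(n,o):
            print(n,o,np.round(d["point"],4),round(d["confidence"],2),np.round(proj(f,d["point"])))
print(state()["clock"])
```

```text
top deck_notch [0.6278 0.0107 0.0649] 0.96 [291. 184.]
top deck [0.6843 0.0099 0.0035] 0.68 [291. 172.]
top deck [0.6797 0.0101 0.06  ] 0.48 [291. 169.]
top panel [0.6772 0.0113 0.0628] 0.68 [291. 170.]
top panel_edge [0.6221 0.0117 0.0767] 0.81 [290. 185.]
top panel_edge [0.3784 0.0141 0.0011] 0.54 [288. 259.]
top stick [0.6841 0.0078 0.1254] 0.36 [292. 163.]
top stick [0.625  0.0105 0.0778] 0.35 [291. 184.]
top bar [0.3299 0.5985 0.0031] 0.97 [115. 269.]
top bar [ 0.5022  0.347  -0.0007] 0.68 [192. 221.]
top bar [ 0.5749  0.5665 -0.0023] 0.67 [131. 199.]
top bar [ 0.7407  0.2385 -0.0012] 0.51 [227. 155.]
top bar_grip [0.5406 0.6005 0.0034] 0.71 [119. 208.]
top bar_grip [0.2993 0.661  0.0095] 0.63 [ 95. 278.]
top bar_grip [0.4314 0.349  0.007 ] 0.58 [190. 241.]
top bar_heel [3.637e-01 5.284e-01 4.000e-04] 0.81 [137. 260.]
top bar_heel [0.5817 0.3429 0.0043] 0.76 [194. 198.]
top bar_heel [0.6805 0.0076 0.0542] 0.6 [292. 170.]
top bar_heel [ 6.127e-01  5.254e-01 -2.000e-04] 0.48 [143. 188.]
top bar_tip [0.6122 0.3385 0.0242] 0.76 [195. 188.]
top bar_tip [0.6279 0.5087 0.0171] 0.76 [14
[... 1360 characters left out ...]
0.5001 0.0219] 0.79 [272. 370.]
side bar_tip [0.6158 0.34   0.0218] 0.69 [216. 299.]
side bar_tip [0.6299 0.512  0.0161] 0.65 [187. 348.]
side bar_tip [ 0.4999  0.3575 -0.0018] 0.4 [250. 319.]
side mat [ 0.4994  0.3582 -0.0006] 0.81 [250. 319.]
side stand_top [ 0.4853 -0.3641  0.049 ] 0.9 [319. 160.]
side stand_top [ 0.2972 -0.5098  0.0438] 0.88 [373. 148.]
side stand_top [ 7.375e-01  2.387e-01 -1.000e-04] 0.35 [195. 268.]
side spray [ 0.7441 -0.2591  0.0014] 0.96 [247. 172.]
side jar [ 7.409e-01  2.395e-01 -1.000e-04] 0.83 [193. 268.]
side jar [ 0.6806  0.0043 -0.0029] 0.5 [238. 222.]
side driver [ 0.3737  0.012  -0.0016] 0.77 [321. 245.]
side rib [0.6854 0.0105 0.063 ] 0.53 [235. 210.]
1.7
```

Candidates: for the bar, large red on the mat (192,221), small red (128,200) and orange (113,270). For the stand, aluminium with blue pads (400,230) and orange (446,286). I choose the large red bar on the mat and the aluminium stand, and check both in a close crop.

Run:
```python
from h import *
f=dict(np.load("top0.npz"))
im=f["frame"]
a=cv2.resize(im[140:220,255:335],None,fx=5,fy=5,interpolation=cv2.INTER_CUBIC)
b=cv2.resize(im[175:275,155:235],None,fx=4,fy=4,interpolation=cv2.INTER_CUBIC)
cv2.imwrite("pics/c1.png",np.hstack([a,b])[:,:,::-1])
c=cv2.resize(im[190:270,360:440],None,fx=5,fy=5,interpolation=cv2.INTER_CUBIC)
g=dict(np.load("side0.npz"))["frame"]
d=cv2.resize(g[180:260,195:290],None,fx=4,fy=5,interpolation=cv2.INTER_CUBIC)
cv2.imwrite("pics/c2.png",np.hstack([c,d])[:,:,::-1])
```

```text
(no output)
```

View pics/c1.png

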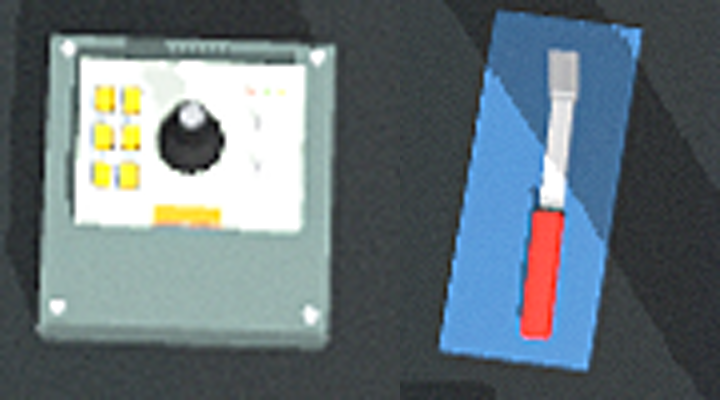

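View pics/c2.png

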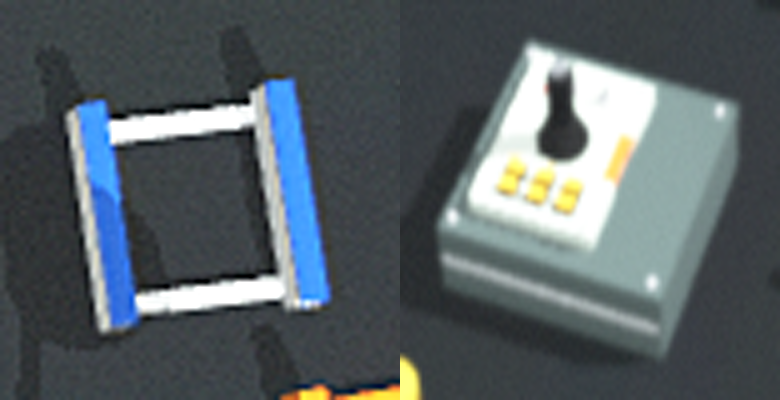

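Run:
```python
from h import *
f=dict(np.load("top0.npz"))
def P(l,off,s,z): return np.array([ray_z(f,off[0]+(x+.5)/s-.5,off[1]+(y+.5)/s-.5,z)[:2] for x,y in l])
def rect(n,p):
    print(n,np.round(p,4).tolist(),"c",np.round(p.mean(0),4))
    for i in range(4):
        d=p[(i+1)%4]-p[i]; print("   len %.4f ang %.2f"%(np.hypot(*d),np.degrees(np.arctan2(d[1],d[0]))))
rect("panel",P([(80,60),(305,67),(302,231),(77,223)],(255,140),5,.075))
rect("screws",P([(68,48),(318,58),(310,316),(57,307)],(255,140),5,.06))
rect("railL",P([(80,104),(105,100),(136,322),(112,328)],(360,190),5,.045))
rect("railR",P([(265,83),(293,78),(328,303),(302,305)],(360,190),5,.045))
rect("mat",P([(497,10),(642,30),(588,371),(440,350)],(55,175),4,.004))
b=P([(563,52)],(55,175),4,.027);rect_=P([(537,337),(549,210)],(55,175),4,.022)
print(b,rect_); 
for q in rect_: d=b[0]-q; print(np.hypot(*d),np.degrees(np.arctan2(d[1],d[0])))
```

```text
panel [[0.7353, 0.0816], [0.7346, -0.0705], [0.6213, -0.0704], [0.6226, 0.08]] c [0.6784 0.0052]
   len 0.1521 ang -90.26
   len 0.1134 ang 179.93
   len 0.1504 ang 89.50
   len 0.1127 ang 0.77
screws [[0.748, 0.0905], [0.7457, -0.0802], [0.5665, -0.0777], [0.568, 0.0921]] c [0.657  0.0062]
   len 0.1707 ang -90.78
   len 0.1792 ang 179.18
   len 0.1698 ang 89.50
   len 0.1801 ang -0.52
railL [[0.5487, -0.2782], [0.5519, -0.2951], [0.4025, -0.315], [0.398, -0.299]] c [ 0.4753 -0.2968]
   len 0.0172 ang -79.25
   len 0.1508 ang -172.41
   len 0.0166 ang 105.49
   len 0.1521 ang 7.86
railR [[0.5666, -0.4033], [0.5705, -0.4223], [0.4186, -0.4431], [0.4168, -0.4257]] c [ 0.4931 -0.4236]
   len 0.0194 ang -78.22
   len 0.1533 ang -172.23
   len 0.0174 ang 95.95
   len 0.1514 ang 8.49
mat [[0.6552, 0.4015], [0.6408, 0.274], [0.3434, 0.3052], [0.3578, 0.4318]] c [0.4993 0.3531]
   len 0.1284 ang -96.44
   len 0.2990 ang 174.01
   len 0.1275 ang 83.55
   len 0.2990 ang -5.82
[[0.61433614 0.33751005]] [[0.36982428 0.34665035]
 [0.4778453  0.34268644]]
0.24468263778357097 -2.140824056414917
0.13658895455260198 -2.1718889862686175
```

```bash
cat >> h.py <<'E'
from scipy.linalg import expm, logm
def T_of(p,R):
    T=np.eye(4);T[:3,:3]=R;T[:3,3]=p;return T
def cur():
    s=state(); return T_of(s["tool_pos"],Rot.from_quat(s["tcp_rot"]).as_matrix())
def Rtool(yaw,tilt,flip=True):
    """tool x horizontally backwards (yaw+180); tilt>0: hand leans forward(tool z points back at base). yaw,tilt deg"""
    c,s=np.cos(np.radians(yaw)),np.sin(np.radians(yaw))
    R0=np.column_stack([[-c,-s,0],[-s,c,0],[0,0,-1]])
    ax=np.array([-s,c,0]) # world y in yaw frame ; +rot about it takes -z -> -x
    return Rot.from_rotvec(ax*np.radians(tilt)).as_matrix()@R0
def plan(T0,T1,vmm=33,wdeg=6.5,n=None):
    D=np.linalg.inv(T0)@T1
    ang=np.degrees(np.linalg.norm(Rot.from_matrix(D[:3,:3]).as_rotvec())); L=np.linalg.norm(D[:3,3])*1000
    n=n or int(max(1,np.ceil(L/vmm),np.ceil(ang/wdeg)))
    d=np.real(expm(np.real(logm(D))/n))
    tw=np.degrees(Rot.from_matrix(d[:3,:3]).as_rotvec())
    print("n",n,"twist",np.round(tw,2).tolist(),"dp",np.round(d[:3,3]*1000,1).tolist(),"tot L %.1f ang %.1f"%(L,ang))
    return n
def show():
    T=cur(); s=state()
    print("t %.2f"%s["clock"],"pos",np.round(T[:3,3],4),"z",np.round(T[:3,2],3),"x",np.round(T[:3,0],3),"F",np.round(s["wrist_force"],1),"M",np.round(s["wrist_torque"],2),"open",round(s["opening"]*1000,1),"q",np.round(s["q"],2))
E
python3 - <<'E'
from h import *
A=T_of([.451,.347,.095],Rtool(-2.2,-20)); B=T_of([.451,.347,.028],Rtool(-2.2,-20))
plan(cur(),A); plan(A,B); show()
E
```

```text
n 12 twist [-0.25, -1.65, -1.42] dp [-21.9, -16.0, 15.8] tot L 373.5 ang 26.3
n 3 twist [0.0, -0.0, 0.0] dp [7.6, 0.0, 21.0] tot L 67.0 ang 0.0
t 1.70 pos [0.2077 0.5895 0.2416] z [ 0.  0. -1.] x [-0.943  0.332 -0.   ] F [-0.5 -0.3 -0.3] M [-0.01  0.01 -0.03] open 87.8 q [-1.3   0.41 -0.01  1.6   0.01  1.13 -0.08]
```

Emit:
{"fn": "arm_command", "kwargs": {
  "twist": [
    [-0.25,-1.65,-1.42],
    [-0.25,-1.65,-1.42],
    [-0.25,-1.65,-1.42],
    [-0.25,-1.65,-1.42],
    [-0.25,-1.65,-1.42],
    [-0.25,-1.65,-1.42],
    [-0.25,-1.65,-1.42],
    [-0.25,-1.65,-1.42],
    [-0.25,-1.65,-1.42],
    [-0.25,-1.65,-1.42],
    [-0.25,-1.65,-1.42],
    [-0.25,-1.65,-1.42],
    [0,0,0],
    [0,0,0]
  ],
  "delta_pos": [
    [-21.9,-16,15.8],
    [-21.9,-16,15.8],
    [-21.9,-16,15.8],
    [-21.9,-16,15.8],
    [-21.9,-16,15.8],
    [-21.9,-16,15.8],
    [-21.9,-16,15.8],
    [-21.9,-16,15.8],
    [-21.9,-16,15.8],
    [-21.9,-16,15.8],
    [-21.9,-16,15.8],
    [-21.9,-16,15.8],
    [0,0,0],
    [0,0,0]
  ],
  "grip": [60,60,60,60,60,60,60,60,60,60,60,60,60,60]
}}

```text
clock: 2.87
tool_pos: [0.452, 0.3456, 0.0949]
tcp_rot: [0.02, 0.985, -0.004, 0.173]
wrist_force: [0.2, 0.3, 0.8]
opening: 0.0601
```

Run:
```python
from h import *
B=T_of([.451,.347,.028],Rtool(-2.2,-20))
show();plan(cur(),B,n=4)
f=grab_frame("wrist");save(f,"w1.png")
```

```text
t 2.87 pos [0.452  0.3456 0.0949] z [ 0.341 -0.015 -0.94 ] x [-0.939  0.038 -0.341] F [0.2 0.3 0.8] M [0.09 0.38 0.04] open 60.1 q [-1.05  0.41  0.18  2.1   0.47  0.48  0.24]
n 4 twist [-0.03, -0.02, -0.03] dp [5.9, 0.4, 15.6] tot L 66.9 ang 0.2
```

View pics/w1.png

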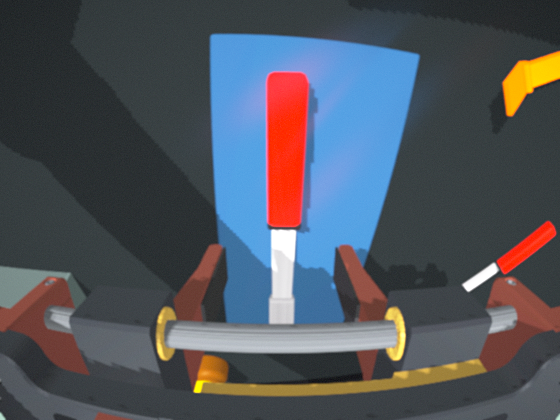

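The wrist view shows the red bar centred between the fingers (column ~285), with the small red and orange decoys to the right. I descend and close.

Emit:
{"fn": "arm_command", "kwargs": {
  "twist": [
    [0,0,0],
    [0,0,0],
    [0,0,0],
    [0,0,0],
    [0,0,0],
    [0,0,0],
    [0,0,0],
    [0,0,0],
    [0,0,0]
  ],
  "delta_pos": [
    [5.9,0.4,15.6],
    [5.9,0.4,15.6],
    [5.9,0.4,15.6],
    [5.9,0.4,15.6],
    [0,0,0],
    [0,0,0],
    [0,0,0],
    [0,0,0],
    [0,0,0]
  ],
  "grip": [60,60,60,60,18,18,18,18,18],
  "squeeze": 60
}}

```text
clock: 3.67
tool_pos: [0.4508, 0.3494, 0.0297]
tcp_rot: [0.019, 0.985, -0.002, 0.174]
wrist_force: [-0.7, 0.2, 0.2]
opening: 0.03
```

Run:
```python
from h import *
show()
```

```text
t 3.67 pos [0.4508 0.3494 0.0297] z [ 0.342 -0.011 -0.94 ] x [-0.939  0.037 -0.342] F [-0.7  0.2  0.2] M [0.08 0.33 0.06] open 30.0 q [-1.1   0.53  0.24  2.13  0.53  0.32  0.14]
```

Emit:
{"fn": "arm_command", "kwargs": {
  "twist": [
    [0,0,0],
    [0,0,0],
    [0,0,0]
  ],
  "delta_pos": [
    [0,0,0],
    [0,0,0],
    [0,0,0]
  ],
  "grip": [18,18,18]
}}

```text
clock: 3.92
tool_pos: [0.4508, 0.3489, 0.0294]
tcp_rot: [0.019, 0.985, -0.003, 0.174]
wrist_force: [-2.4, -1.3, 7.5]
opening: 0.0238
```

Run:
```python
from h import *
show()
```

```text
t 3.92 pos [0.4508 0.3489 0.0294] z [ 0.342 -0.012 -0.94 ] x [-0.939  0.037 -0.342] F [-2.4 -1.3  7.5] M [-0.23  0.33 -0.08] open 23.8 q [-1.1   0.53  0.24  2.13  0.53  0.32  0.14]
```

```bash
cat >> h.py <<'E'
def Rbar(yaw,pitch): return Rot.from_euler("zy",[yaw,pitch],degrees=True).as_matrix()
H=np.array([.08,0,0])
def bar_T(heel,yaw,pitch):
    R=Rbar(yaw,pitch); return T_of(np.array(heel)-R@H,R)
try: G=np.load("G.npy")  # tool<-bar
except Exception: G=None
def tool_for(heel,yaw,pitch): return bar_T(heel,yaw,pitch)@np.linalg.inv(G)
def bar_now():
    T=cur()@G; h=T[:3,3]+T[:3,:3]@H; x=T[:3,0]
    tip=T[:3,3]+T[:3,:3]@np.array([.08+.04*np.cos(np.radians(35)),0,.04*np.sin(np.radians(35))])
    print("heel",np.round(h,4),"tip",np.round(tip,4),"pitch %.2f yaw %.2f roll %.2f"%(np.degrees(np.arcsin(-x[2])),np.degrees(np.arctan2(x[1],x[0])),np.degrees(np.arcsin(T[2,1]))))
E
python3 - <<'E'
from h import *
import h
h.G=np.linalg.inv(cur())@bar_T([.5808,.3439,.004],-2.26,0); np.save("G.npy",h.G)
T0=cur(); T1=T0.copy(); T1[2,3]+=.13
plan(T0,T1)
A=tool_for([.555,.0065,.10],-.5,35); print(A[:3,3])
plan(T1,A); show()
E
```

```text
n 4 twist [0.0, -0.0, -0.0] dp [-11.1, 0.0, -30.5] tot L 130.0 ang 0.0
[0.46306095 0.00750851 0.19543639]
n 11 twist [0.02, 3.18, -0.17] dp [-2.1, -31.0, -3.1] tot L 343.5 ang 35.0
t 3.92 pos [0.4508 0.3489 0.0294] z [ 0.342 -0.012 -0.94 ] x [-0.939  0.037 -0.342] F [-2.4 -1.3  7.5] M [-0.23  0.33 -0.08] open 23.8 q [-1.1   0.53  0.24  2.13  0.53  0.32  0.14]
```

Emit:
{"fn": "arm_command", "kwargs": {
  "twist": [
    [0,0,0],
    [0,0,0],
    [0,0,0],
    [0,0,0],
    [0,0,0],
    [0,0,0],
    [0,0,0]
  ],
  "delta_pos": [
    [-2.2,0,-6],
    [-4.4,0,-12],
    [-8.9,0,-24.5],
    [-8.9,0,-24.5],
    [-8.9,0,-24.5],
    [-6.7,0,-18.4],
    [-4.4,0,-12.1]
  ],
  "grip": [18,18,18,18,18,18,18]
}}

```text
clock: 4.5
tool_pos: [0.4508, 0.3489, 0.161]
tcp_rot: [0.019, 0.985, -0.002, 0.174]
wrist_force: [0.1, -0.4, -2.8]
opening: 0.0237
```

Run:
```python
from h import *
show(); bar_now()
A=tool_for([.555,.0065,.10],-.5,35); plan(cur(),A,n=15)
```

```text
t 4.50 pos [0.4508 0.3489 0.161 ] z [ 0.342 -0.011 -0.94 ] x [-0.939  0.037 -0.342] F [ 0.1 -0.4 -2.8] M [ 0.07  0.46 -0.04] open 23.7 q [-1.02  0.3   0.14  2.04  0.41  0.63  0.32]
heel [0.5808 0.344  0.1356] tip [0.6135 0.3426 0.1586] pitch -0.01 yaw -2.25 roll 0.07
n 15 twist [0.02, 2.33, -0.12] dp [-1.5, -22.7, -2.2] tot L 343.3 ang 35.1
```

Emit:
{"fn": "arm_command", "kwargs": {
  "twist": [
    [0,1.2,-0.1],
    [0,2.3,-0.1],
    [0,2.3,-0.1],
    [0,2.3,-0.1],
    [0,2.3,-0.1],
    [0,2.3,-0.1],
    [0,2.4,-0.1],
    [0,2.4,-0.2],
    [0,2.4,-0.2],
    [0,2.4,-0.2],
    [0,2.4,-0.1],
    [0,2.4,-0.1],
    [0,2.4,-0.1],
    [0,2.3,-0.1],
    [0,2.3,-0.1],
    [0,1.2,-0.1],
    [0,0,0],
    [0,0,0]
  ],
  "delta_pos": [
    [-0.8,-11.4,-1.1],
    [-1.5,-22.7,-2.2],
    [-1.5,-22.7,-2.2],
    [-1.5,-22.7,-2.2],
    [-1.5,-22.7,-2.2],
    [-1.5,-22.7,-2.2],
    [-1.5,-22.7,-2.2],
    [-1.5,-22.7,-2.2],
    [-1.5,-22.7,-2.2],
    [-1.5,-22.7,-2.2],
    [-1.5,-22.7,-2.2],
    [-1.5,-22.7,-2.2],
    [-1.5,-22.7,-2.2],
    [-1.5,-22.7,-2.2],
    [-1.5,-22.7,-2.2],
    [-0.8,-11.4,-1.1],
    [0,0,0],
    [0,0,0]
  ],
  "grip": [18,18,18,18,18,18,18,18,18,18,18,18,18,18,18,18,18,18]
}}

```text
clock: 6.0
tool_pos: [0.4628, 0.0077, 0.1928]
tcp_rot: [0.004, 0.991, 0.0, -0.134]
wrist_force: [-0.0, -0.5, -1.6]
opening: 0.0236
```

Run:
```python
from h import *
show(); bar_now()
f=grab_frame("side"); save(f,"s2.png",(170,130,330,250),5)
g=grab_frame("top"); save(g,"t2.png",(230,130,350,230),5)
for n in ("side","top"):
  for o in ("bar_heel","bar_tip","panel_edge","deck_notch"):
    for d in landmark_of(n,o): print(n,o,np.round(d["point"],4),round(d["confidence"],2))
T=cur()@G
for nm,fr in (("s",f),("t",g)):
    for p in ([.08,0,0],[.1128,0,.0229],[-.13,0,.018],[-.02,0,.018]): print(nm,p,np.round(proj(fr,T[:3,3]+T[:3,:3]@np.array(p)),1))
```

```text
t 6.00 pos [0.4628 0.0077 0.1928] z [-0.265  0.001 -0.964] x [-0.964  0.007  0.265] F [-0.  -0.5 -1.6] M [ 0.04 -0.39  0.03] open 23.6 q [-0.25  0.35  0.19  1.85 -0.09  1.21  1.54]
heel [0.5541 0.007  0.0968] tip [0.5941 0.0067 0.0966] pitch 35.34 yaw -0.49 roll -0.11
side bar_heel [ 0.3651  0.5254 -0.0009] 0.92
side bar_heel [0.6099 0.5312 0.    ] 0.78
side bar_heel [0.5522 0.0056 0.101 ] 0.73
side bar_heel [0.4864 0.0074 0.1457] 0.31
side bar_tip [0.6268 0.5103 0.0136] 0.81
side bar_tip [0.5973 0.0063 0.0929] 0.68
side bar_tip [0.3811 0.4981 0.0235] 0.63
side panel_edge [0.6247 0.012  0.0797] 0.72
side panel_edge [0.5523 0.0036 0.0975] 0.66
side deck_notch [0.627  0.0058 0.0589] 0.71
top bar_heel [ 0.3643  0.5262 -0.0019] 0.85
top bar_heel [ 0.6143  0.5242 -0.0069] 0.54
top bar_tip [0.3764 0.4915 0.0283] 0.79
top bar_tip [0.6287 0.5095 0.0147] 0.47
s [0.08, 0, 0] [270.9 211.5]
s [0.1128, 0, 0.0229] [259.7 208.8]
s [-0.13, 0, 0.018] [320.4 192.7]
s [-0.02, 0, 0.018] [291.8 200.9]
t [0.08, 0, 0] [291.3 203.7]
t [0.1128, 0, 0.0229] [291.6 191.8]
t [-0.13, 0, 0.018] [290.4 248.9]
t [-0.02, 0, 0.018] [291.  221.9]
```

View pics/s2.png

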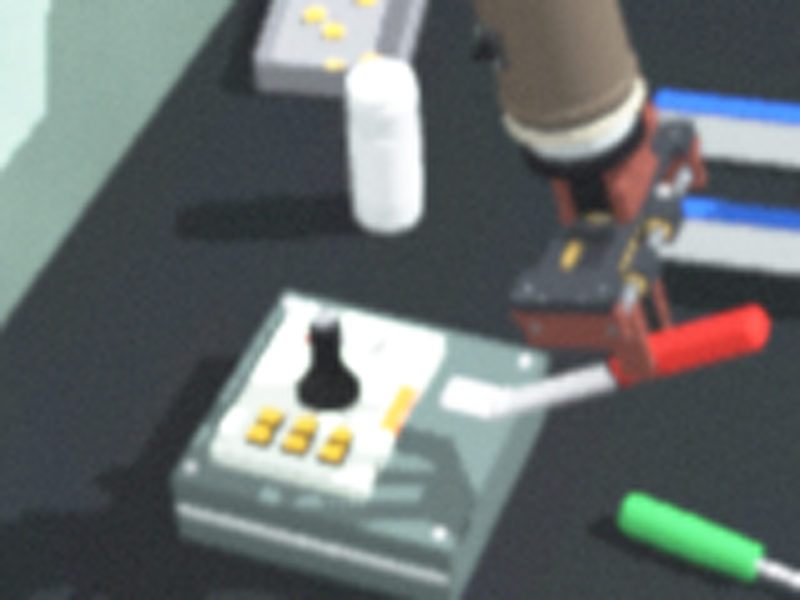

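View pics/t2.png

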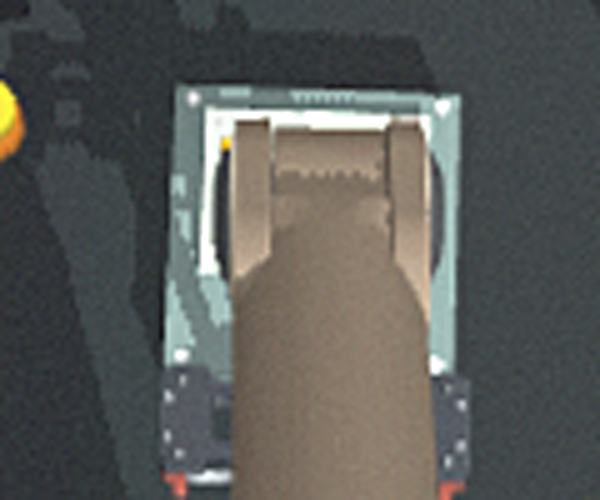

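Run:
```python
from h import *
A=tool_for([.568,.0070,.0645],-.5,34); plan(cur(),A,n=4)
B=tool_for([.568,.0070,.0635],-.5,34); plan(A,B,n=1)
C=tool_for([.567,.0070,.0645],-.5,34); plan(C,A,n=1)
```

```text
n 4 twist [0.03, -0.33, 0.04] dp [-5.0, -0.0, 7.6] tot L 36.6 ang 1.3
n 1 twist [0.0, 0.0, -0.0] dp [-0.2, 0.0, 1.0] tot L 1.0 ang 0.0
n 1 twist [0.0, 0.0, -0.0] dp [-1.0, 0.0, -0.2] tot L 1.0 ang 0.0
```

Emit:
{"fn": "arm_command", "kwargs": {
  "twist": [
    [0,-0.3,0],
    [0,-0.3,0],
    [0,-0.3,0],
    [0,-0.4,0],
    [0,0,0],
    [0,0,0],
    [0,0,0]
  ],
  "delta_pos": [
    [-5,0,7.6],
    [-5,0,7.6],
    [-5,0,7.6],
    [-5,0,7.6],
    [0,0,0],
    [0,0,0],
    [0,0,0]
  ],
  "grip": [18,18,18,18,18,18,18]
}}

```text
clock: 7.08
tool_pos: [0.4743, 0.0078, 0.1583]
tcp_rot: [0.003, 0.992, -0.0, -0.123]
wrist_force: [-0.1, -0.5, -2.8]
opening: 0.0237
```

Run:
```python
from h import *
show(); bar_now()
```

```text
t 7.08 pos [0.4743 0.0078 0.1583] z [-0.243  0.    -0.97 ] x [-0.97   0.006  0.243] F [-0.1 -0.5 -2.8] M [ 0.05 -0.4   0.03] open 23.7 q [-0.25  0.4   0.19  1.87 -0.1   1.12  1.55]
heel [0.5678 0.0071 0.0643] tip [0.6078 0.0069 0.065 ] pitch 34.07 yaw -0.43 roll -0.14
```

Emit:
{"fn": "arm_command", "kwargs": {
  "twist": [
    [0,0,0],
    [0,0,0],
    [0,0,0],
    [0,0,0]
  ],
  "delta_pos": [
    [-0.2,0,1],
    [-0.2,0,1],
    [-0.2,0,1],
    [0,0,0]
  ],
  "grip": [18,18,18,18]
}}

```text
clock: 7.42
tool_pos: [0.4742, 0.0079, 0.1553]
tcp_rot: [0.003, 0.992, -0.0, -0.122]
wrist_force: [0.1, 0.3, -3.1]
opening: 0.023
```

Run:
```python
from h import *
show(); bar_now()
```

```text
t 7.42 pos [0.4742 0.0079 0.1553] z [-0.243  0.    -0.97 ] x [-0.97   0.006  0.243] F [ 0.1  0.3 -3.1] M [ 0.03 -0.33 -0.02] open 23.0 q [-0.25  0.4   0.19  1.88 -0.1   1.12  1.55]
heel [0.5677 0.0072 0.0614] tip [0.6077 0.007  0.0621] pitch 34.04 yaw -0.41 roll -0.13
```

Emit:
{"fn": "arm_command", "kwargs": {
  "twist": [
    [0,0,0],
    [0,0,0],
    [0,0,0]
  ],
  "delta_pos": [
    [-0.2,0,1],
    [-0.2,0,1],
    [0,0,0]
  ],
  "grip": [18,18,18]
}}

```text
clock: 7.67
tool_pos: [0.474, 0.0079, 0.1535]
tcp_rot: [0.003, 0.992, -0.0, -0.122]
wrist_force: [-2.3, -0.1, 1.3]
opening: 0.0235
```

Run:
```python
from h import *
show(); bar_now()
```

```text
t 7.67 pos [0.474  0.0079 0.1535] z [-0.243  0.    -0.97 ] x [-0.97   0.006  0.243] F [-2.3 -0.1  1.3] M [0.06 0.02 0.02] open 23.5 q [-0.25  0.4   0.19  1.88 -0.1   1.11  1.56]
heel [0.5675 0.0073 0.0596] tip [0.6075 0.007  0.0602] pitch 34.05 yaw -0.40 roll -0.13
```

Emit:
{"fn": "arm_command", "kwargs": {
  "twist": [
    [0,0,0],
    [0,0,0],
    [0,0,0],
    [0,0,0],
    [0,0,0],
    [0,0,0],
    [0,0,0]
  ],
  "delta_pos": [
    [0.3,0,-1.2],
    [-3.9,0,-1],
    [-3.9,0,-1],
    [-3.9,0,-1],
    [-3.9,0,-1],
    [-3.9,0,-1],
    [0,0,0]
  ],
  "grip": [18,18,18,18,18,18,18]
}}

```text
clock: 8.25
tool_pos: [0.4953, 0.0077, 0.1545]
tcp_rot: [0.003, 0.993, -0.0, -0.122]
wrist_force: [-0.2, -0.5, -2.0]
opening: 0.0233
```

Run:
```python
from h import *
show(); bar_now()
f=grab_frame("side"); save(f,"s3.png",(210,170,310,245),7)
```

```text
t 8.25 pos [0.4953 0.0077 0.1545] z [-0.242  0.    -0.97 ] x [-0.97   0.006  0.242] F [-0.2 -0.5 -2. ] M [ 0.02 -0.37  0.01] open 23.3 q [-0.24  0.43  0.19  1.83 -0.1   1.13  1.56]
heel [0.5888 0.0071 0.0607] tip [0.6288 0.0069 0.0614] pitch 34.01 yaw -0.41 roll -0.14
```

View pics/s3.png

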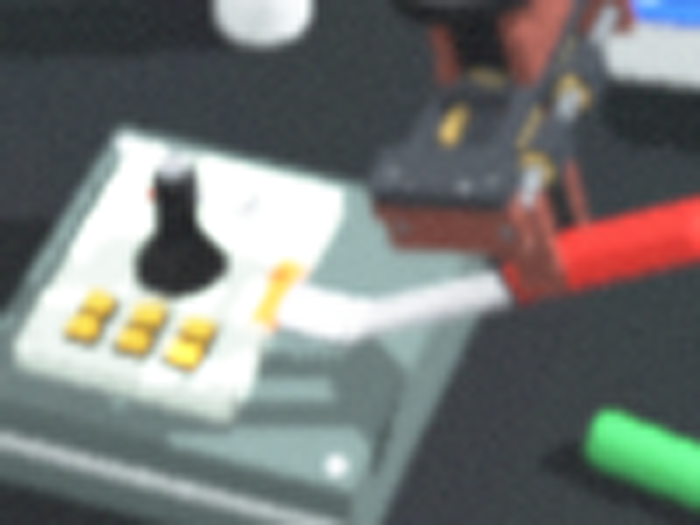

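The blade (crop 285-350, 310) is centred on the orange mark and entering the notch. I go on slowly.

Emit:
{"fn": "arm_command", "kwargs": {
  "twist": [
    [0,0,0],
    [0,0,0],
    [0,0,0],
    [0,0,0],
    [0,0,0],
    [0,0,0]
  ],
  "delta_pos": [
    [-2.4,0,-0.6],
    [-2.4,0,-0.6],
    [-2.4,0,-0.6],
    [-2.4,0,-0.6],
    [-2.4,0,-0.6],
    [0,0,0]
  ],
  "grip": [18,18,18,18,18,18]
}}

```text
clock: 8.8
tool_pos: [0.5072, 0.0077, 0.1546]
tcp_rot: [0.003, 0.993, -0.0, -0.122]
wrist_force: [1.2, 0.9, -2.4]
opening: 0.0239
```

Run:
```python
from h import *
show(); bar_now()
```

```text
t 8.80 pos [0.5072 0.0077 0.1546] z [-0.242  0.    -0.97 ] x [-0.97   0.006  0.242] F [ 1.2  0.9 -2.4] M [ 0.   -0.43  0.02] open 23.9 q [-0.24  0.45  0.19  1.8  -0.11  1.15  1.56]
heel [0.6008 0.007  0.0607] tip [0.6408 0.0068 0.0614] pitch 34.02 yaw -0.41 roll -0.14
```

Emit:
{"fn": "arm_command", "kwargs": {
  "twist": [
    [0,0,0],
    [0,0,0],
    [0,0,0],
    [0,0,0],
    [0,0,0]
  ],
  "delta_pos": [
    [-1.2,0,-0.3],
    [-1.2,0,-0.3],
    [-1.2,0,-0.3],
    [-1.2,0,-0.3],
    [-1.2,0,-0.3]
  ],
  "grip": [18,18,18,18,18]
}}

```text
clock: 9.22
tool_pos: [0.5129, 0.0076, 0.1547]
tcp_rot: [0.003, 0.992, -0.0, -0.122]
wrist_force: [-1.1, -0.3, -1.4]
opening: 0.0232
```

Run:
```python
from h import *
show(); bar_now()
```

```text
t 9.22 pos [0.5129 0.0076 0.1547] z [-0.243  0.    -0.97 ] x [-0.97   0.006  0.243] F [-1.1 -0.3 -1.4] M [ 0.03 -0.22  0.03] open 23.2 q [-0.24  0.46  0.19  1.78 -0.11  1.15  1.57]
heel [0.6064 0.007  0.0608] tip [0.6464 0.0068 0.0614] pitch 34.05 yaw -0.41 roll -0.13
```

Emit:
{"fn": "arm_command", "kwargs": {
  "twist": [
    [0,0,0],
    [0,0,0],
    [0,0,0]
  ],
  "delta_pos": [
    [-0.8,0,-0.2],
    [-0.8,0,-0.2],
    [-0.8,0,-0.2]
  ],
  "grip": [18,18,18]
}}

```text
clock: 9.47
tool_pos: [0.5153, 0.0076, 0.1546]
tcp_rot: [0.003, 0.992, -0.0, -0.122]
wrist_force: [-0.3, 0.1, -1.8]
opening: 0.0236
```

Run:
```python
from h import *
show(); bar_now()
```

```text
t 9.47 pos [0.5153 0.0076 0.1546] z [-0.243  0.    -0.97 ] x [-0.97   0.006  0.243] F [-0.3  0.1 -1.8] M [ 0.06 -0.19 -0.01] open 23.6 q [-0.23  0.47  0.19  1.78 -0.11  1.15  1.57]
heel [0.6089 0.007  0.0607] tip [0.6488 0.0068 0.0614] pitch 34.05 yaw -0.41 roll -0.13
```

Emit:
{"fn": "arm_command", "kwargs": {
  "twist": [
    [0,0,0],
    [0,0,0],
    [0,0,0]
  ],
  "delta_pos": [
    [-0.8,0,-0.2],
    [-0.8,0,-0.2],
    [0,0,0]
  ],
  "grip": [18,18,18]
}}

```text
clock: 9.72
tool_pos: [0.5171, 0.0076, 0.1546]
tcp_rot: [0.003, 0.992, -0.0, -0.122]
wrist_force: [0.4, 0.3, -2.5]
opening: 0.0232
```

Run:
```python
from h import *
show(); bar_now()
```

```text
t 9.72 pos [0.5171 0.0076 0.1546] z [-0.243  0.    -0.97 ] x [-0.97   0.006  0.243] F [ 0.4  0.3 -2.5] M [ 0.06 -0.38  0.02] open 23.2 q [-0.23  0.47  0.19  1.77 -0.11  1.16  1.57]
heel [0.6107 0.007  0.0608] tip [0.6507 0.0068 0.0614] pitch 34.03 yaw -0.41 roll -0.13
```

Emit:
{"fn": "arm_command", "kwargs": {
  "twist": [
    [0,0,0],
    [0,0,0],
    [0,0,0]
  ],
  "delta_pos": [
    [-0.8,0,-0.2],
    [-0.8,0,-0.2],
    [0,0,0]
  ],
  "grip": [18,18,18]
}}

```text
clock: 9.97
tool_pos: [0.5178, 0.0075, 0.1546]
tcp_rot: [0.003, 0.992, -0.0, -0.123]
wrist_force: [-4.3, -0.1, 2.4]
opening: 0.0235
```

Run:
```python
from h import *
show(); bar_now()
```

```text
t 9.97 pos [0.5178 0.0075 0.1546] z [-0.245  0.    -0.97 ] x [-0.97   0.006  0.245] F [-4.3 -0.1  2.4] M [0.05 0.76 0.  ] open 23.5 q [-0.23  0.47  0.19  1.77 -0.11  1.16  1.57]
heel [0.6111 0.0069 0.0606] tip [0.6511 0.0067 0.0611] pitch 34.16 yaw -0.42 roll -0.13
```

Rib felt at tip x ≈ 0.651 (Fx −4.3 N), where it should be. I ease back 1 mm, set the heel down, then lever.

Run:
```python
from h import *
C=np.array([.0787,0,.004])
def bt(c,yaw,p):
    R=Rbar(yaw,p); return T_of(np.array(c)-R@C,R)
T0=cur(); B=T0@G; c0=B[:3,3]+B[:3,:3]@C; print("C",c0)
Gi=np.linalg.inv(G)
c1=c0+[-.001,0,0]; c1[2]=.0598+.004-.0003
T1=bt(c1,-.42,34.1)@Gi; plan(T0,T1,n=2)
prev=T1; p=34.1
for pn in (26.1,18.1,10.1,4):
    cn=c1+[-.004*np.radians(34.1-pn),0,-.0005]
    T=bt(cn,-.42,pn)@Gi; plan(prev,T,n=6); prev=T; print(T[:3,3])
```

```text
C [0.61226041 0.00691158 0.06459535]
n 2 twist [0.05, -0.03, 0.02] dp [0.4, 0.1, 0.7] tot L 1.6 ang 0.1
n 6 twist [-0.01, -1.33, 0.0] dp [1.5, -0.0, 2.8] tot L 19.0 ang 8.0
[0.50451131 0.00772897 0.13889995]
n 6 twist [-0.01, -1.33, 0.0] dp [1.6, -0.0, 2.7] tot L 18.5 ang 8.0
[0.49442301 0.00772897 0.12338242]
n 6 twist [-0.01, -1.33, 0.0] dp [1.6, -0.0, 2.7] tot L 18.4 ang 8.0
[0.48658708 0.00772897 0.10668962]
n 6 twist [-0.01, -1.02, 0.0] dp [1.2, -0.0, 2.0] tot L 14.0 ang 6.1
[0.48221501 0.00772897 0.093372  ]
```

Emit:
{"fn": "arm_command", "kwargs": {
  "twist": [
    [0,0,0],
    [0,0,0],
    [0,-1.33,0],
    [0,-1.33,0],
    [0,-1.33,0],
    [0,-1.33,0],
    [0,-1.33,0],
    [0,-1.33,0]
  ],
  "delta_pos": [
    [0.4,0,0.7],
    [0.4,0,0.7],
    [1.5,0,2.8],
    [1.5,0,2.8],
    [1.5,0,2.8],
    [1.5,0,2.8],
    [1.5,0,2.8],
    [1.5,0,2.8]
  ],
  "grip": [18,18,18,18,18,18,18,18]
}}

```text
clock: 10.63
tool_pos: [0.5055, 0.0076, 0.1393]
tcp_rot: [0.003, 0.999, -0.0, -0.052]
wrist_force: [-5.5, 0.1, 11.7]
opening: 0.0234
```

Run:
```python
from h import *
show(); bar_now()
f=grab_frame("side"); save(f,"s4.png",(210,170,310,245),7)
```

```text
t 10.63 pos [0.5055 0.0076 0.1393] z [-0.104 -0.    -0.995] x [-0.995  0.006  0.104] F [-5.5  0.1 11.7] M [0.04 1.26 0.03] open 23.4 q [-0.25  0.39  0.19  1.92 -0.1   0.94  1.55]
heel [0.6113 0.007  0.0595] tip [0.6508 0.0068 0.0657] pitch 25.96 yaw -0.39 roll -0.12
```

View pics/s4.png

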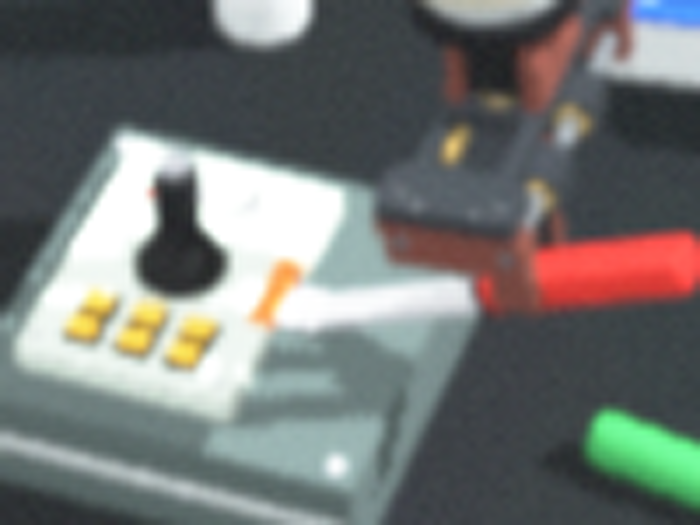

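Emit:
{"fn": "arm_command", "kwargs": {
  "twist": [
    [0,-1.33,0],
    [0,-1.33,0],
    [0,-1.33,0],
    [0,-1.33,0],
    [0,-1.33,0],
    [0,-1.33,0]
  ],
  "delta_pos": [
    [1.9,0,2.7],
    [1.8,0,2.7],
    [1.6,0,2.7],
    [1.6,0,2.7],
    [1.6,0,2.7],
    [1.6,0,2.7]
  ],
  "grip": [18,18,18,18,18,18]
}}

```text
clock: 11.18
tool_pos: [0.4955, 0.0076, 0.1236]
tcp_rot: [0.003, 1.0, -0.001, 0.018]
wrist_force: [-1.7, -0.6, 1.9]
opening: 0.0236
```

Run:
```python
from h import *
show(); bar_now()
f=grab_frame("side"); save(f,"s5.png",(210,170,310,245),7)
```

```text
t 11.18 pos [0.4955 0.0076 0.1236] z [ 0.037 -0.001 -0.999] x [-0.999  0.005 -0.037] F [-1.7 -0.6  1.9] M [-0.1   0.3   0.13] open 23.6 q [-0.27  0.32  0.18  2.07 -0.08  0.72  1.53]
heel [0.6115 0.0069 0.0595] tip [0.6497 0.0067 0.0712] pitch 17.88 yaw -0.37 roll -0.13
```

View pics/s5.png

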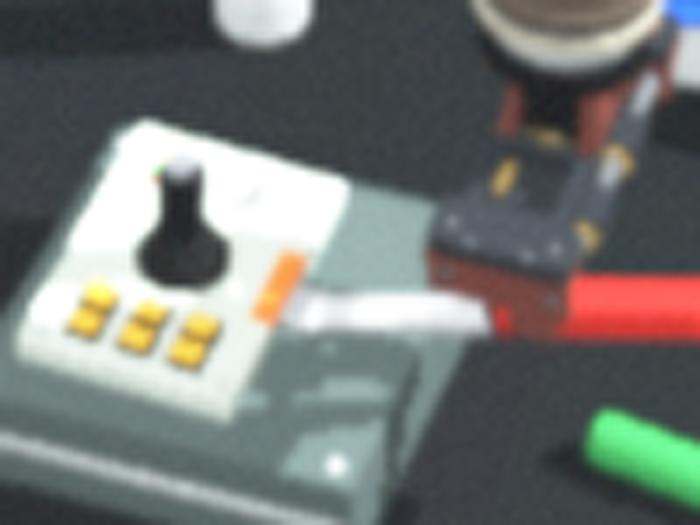

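Run:
```python
from h import *
for n in ("side","top"):
  f=grab_frame(n)
  for o in ("panel_edge","stick","panel","bar_grip","bar_heel"):
    for d in landmark_of(n,o):
        if .5<d["point"][0] or abs(d["point"][1])<.1: print(n,o,np.round(d["point"],4),round(d["confidence"],2))
f=grab_frame("wrist");save(f,"w5.png")
```

```text
side panel_edge [0.625  0.0133 0.0859] 0.91
side panel_edge [0.5333 0.0047 0.0906] 0.63
side stick [0.6787 0.012  0.1269] 0.38
side panel [0.6811 0.0081 0.0653] 0.86
side bar_grip [0.5346 0.5983 0.0068] 0.75
side bar_grip [0.4679 0.0053 0.1123] 0.59
side bar_grip [0.5362 0.0051 0.0878] 0.31
side bar_grip [ 7.465e-01 -2.586e-01 -6.000e-04] 0.18
side bar_heel [0.6097 0.0061 0.0648] 0.86
side bar_heel [ 0.6131  0.5285 -0.0032] 0.83
top panel_edge [0.6297 0.0095 0.0917] 0.66
top stick [0.6922 0.0029 0.1304] 0.45
top stick [0.6802 0.0084 0.0647] 0.29
top panel [0.6817 0.0104 0.0674] 0.77
top bar_grip [0.6947 0.0034 0.13  ] 0.72
top bar_grip [0.54   0.6007 0.0069] 0.64
top bar_heel [ 6.157e-01  5.272e-01 -2.000e-04] 0.61
top bar_heel [ 0.7394  0.2341 -0.0046] 0.52
top bar_heel [0.6094 0.0076 0.0605] 0.46
```

View pics/w5.png

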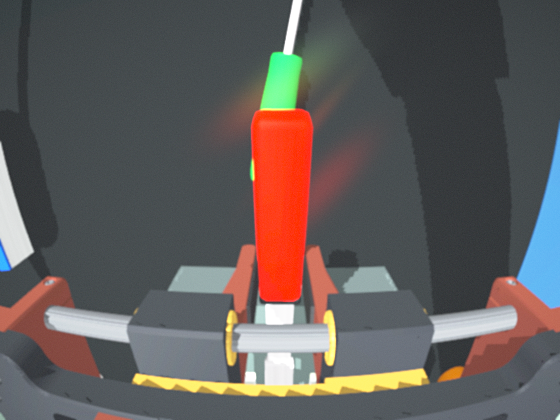

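The edge is up about 8-14 mm and the force has fallen away. I press 5° further to make sure the clips are free.

Emit:
{"fn": "arm_command", "kwargs": {
  "twist": [
    [0,-1.33,0],
    [0,-1.33,0],
    [0,-1.33,0],
    [0,-1.33,0],
    [0,0,0]
  ],
  "delta_pos": [
    [1.6,0,2.7],
    [1.6,0,2.7],
    [1.6,0,2.7],
    [1.6,0,2.7],
    [0,0,0]
  ],
  "grip": [18,18,18,18,18]
}}

```text
clock: 12.3
tool_pos: [0.4886, 0.0076, 0.1115]
tcp_rot: [0.003, 0.998, -0.001, 0.064]
wrist_force: [1.0, -1.1, 0.8]
opening: 0.0235
```

Run:
```python
from h import *
show(); bar_now()
C=np.array([.0787,0,.004])
T0=cur(); B=T0@G
# plan: raise heel 1.5mm & pitch back to 32, retreat 55 mm, go up
Gi=np.linalg.inv(G)
h=B[:3,3]+B[:3,:3]@H
A=tool_for([.609,h[1],.0615],-.4,32); plan(T0,A,n=6)
Bq=tool_for([.545,h[1],.064],-.4,32); plan(A,Bq,n=4)
C_=tool_for([.52,h[1],.16],-.4,25); plan(Bq,C_,n=5)
```

```text
t 12.30 pos [0.4886 0.0076 0.1115] z [ 0.127 -0.002 -0.992] x [-0.992  0.005 -0.127] F [ 1.  -1.1  0.8] M [ 0.05 -0.32  0.02] open 23.5 q [-0.28  0.29  0.18  2.16 -0.07  0.57  1.51]
heel [0.6099 0.0069 0.0581] tip [0.6469 0.0067 0.0733] pitch 12.70 yaw -0.37 roll -0.13
n 6 twist [0.01, 3.22, 0.0] dp [-3.9, 0.0, -6.8] tot L 46.8 ang 19.3
n 4 twist [-0.0, 0.0, 0.0] dp [15.8, -0.1, 2.7] tot L 64.0 ang 0.0
n 5 twist [-0.01, -1.4, 0.0] dp [9.6, -0.1, -15.4] tot L 90.7 ang 7.0
```

Emit:
{"fn": "arm_command", "kwargs": {
  "twist": [
    [0,3.2,0],
    [0,3.2,0],
    [0,3.2,0],
    [0,3.2,0],
    [0,3.2,0],
    [0,3.2,0],
    [0,0,0],
    [0,0,0],
    [0,0,0],
    [0,0,0],
    [0,-1.4,0],
    [0,-1.4,0],
    [0,-1.4,0],
    [0,-1.4,0],
    [0,-1.4,0]
  ],
  "delta_pos": [
    [-3.9,0,-6.8],
    [-3.9,0,-6.8],
    [-3.9,0,-6.8],
    [-3.9,0,-6.8],
    [-3.9,0,-6.8],
    [-3.9,0,-6.8],
    [15.8,0,2.7],
    [15.8,0,2.7],
    [15.8,0,2.7],
    [15.8,0,2.7],
    [9.6,0,-15.4],
    [9.6,0,-15.4],
    [9.6,0,-15.4],
    [9.6,0,-15.4],
    [9.6,0,-15.4]
  ],
  "grip": [18,18,18,18,18,18,18,18,18,18,18,18,18,18,18]
}}

```text
clock: 13.55
tool_pos: [0.4131, 0.0082, 0.2389]
tcp_rot: [0.003, 0.999, -0.001, -0.044]
wrist_force: [-0.1, 0.3, -2.8]
opening: 0.0238
```

Run:
```python
from h import *
show(); bar_now()
f=grab_frame("side"); save(f,"s6.png",(190,130,350,250),5)
T0=cur()
T=T0@G
for p in ([.08,0,0],[.1128,0,.0229],[-.13,0,.009],[-.02,0,.018]): print(p,np.round((np.array(proj(f,T[:3,3]+T[:3,:3]@np.array(p)))-[190,130])*5,0))
for o in ("panel_edge","panel","bar_grip","bar_heel","bar_tip"):
    for d in landmark_of("side",o):
        if abs(d["point"][1])<.1: print(o,np.round(d["point"],4),round(d["confidence"],2))
yaw=-4
A=tool_for([.585,.345,.12],yaw,0); plan(T0,A,n=14)
B=tool_for([.585,.345,.006],yaw,0); plan(A,B,n=6)
```

```text
t 13.55 pos [0.4131 0.0082 0.2389] z [-0.087 -0.001 -0.996] x [-0.996  0.006  0.087] F [-0.1  0.3 -2.8] M [ 0.06 -0.13  0.  ] open 23.8 q [-0.3   0.1   0.19  2.03 -0.03  1.1   1.46]
heel [0.5203 0.0074 0.1609] tip [0.5597 0.0072 0.1679] pitch 24.99 yaw -0.41 roll -0.14
[0.08, 0, 0] [454. 347.]
[0.1128, 0, 0.0229] [397. 325.]
[-0.13, 0, 0.009] [753. 303.]
[-0.02, 0, 0.018] [583. 310.]
panel_edge [0.6296 0.012  0.0932] 0.9
panel_edge [0.6288 0.0062 0.0552] 0.61
panel_edge [0.517  0.0101 0.1597] 0.17
panel [0.6852 0.0066 0.0627] 0.56
bar_grip [0.3863 0.0054 0.2333] 0.73
bar_grip [0.629  0.0126 0.0944] 0.66
bar_heel [0.5159 0.0084 0.1618] 0.71
bar_heel [0.3884 0.0095 0.2338] 0.23
bar_tip [0.5642 0.0091 0.1633] 0.93
n 14 twist [0.03, -1.77, 0.26] dp [-1.4, 24.8, 7.1] tot L 361.6 ang 25.0
n 6 twist [-0.0, 0.0, 0.0] dp [6.5, -0.0, 17.9] tot L 114.0 ang 0.0
```

View pics/s6.png

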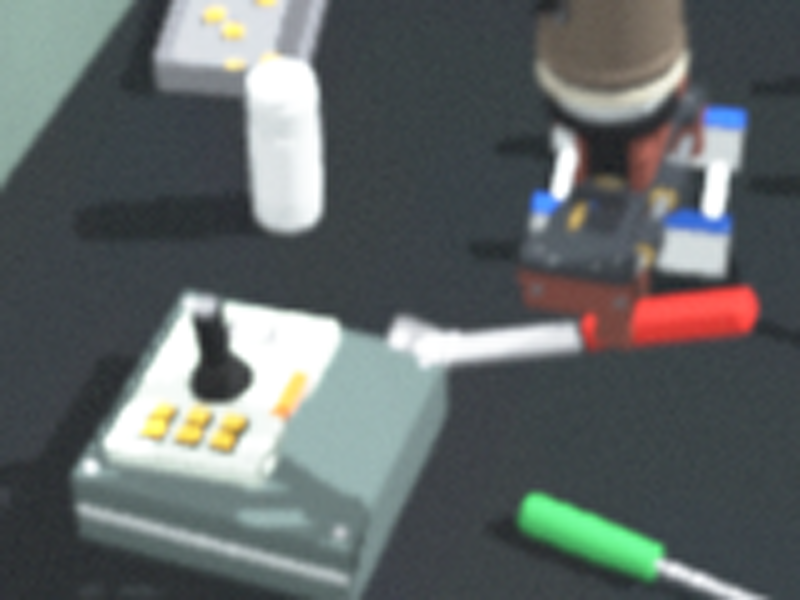

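Emit:
{"fn": "arm_command", "kwargs": {
  "twist": [
    [0,-1.8,0.2],
    [0,-1.8,0.3],
    [0,-1.8,0.3],
    [0,-1.8,0.3],
    [0,-1.8,0.2],
    [0,-1.8,0.3],
    [0,-1.8,0.3],
    [0,-1.8,0.2],
    [0,-1.8,0.3],
    [0,-1.8,0.2],
    [0,-1.8,0.3],
    [0,-1.8,0.2],
    [0,-1.8,0.3],
    [0,-1.8,0.2],
    [0,0,0],
    [0,0,0]
  ],
  "delta_pos": [
    [-1.4,24.8,7.1],
    [-1.4,24.8,7.1],
    [-1.4,24.8,7.1],
    [-1.4,24.8,7.1],
    [-1.4,24.8,7.1],
    [-1.4,24.8,7.1],
    [-1.4,24.8,7.1],
    [-1.4,24.8,7.1],
    [-1.4,24.8,7.1],
    [-1.4,24.8,7.1],
    [-1.4,24.8,7.1],
    [-1.4,24.8,7.1],
    [-1.4,24.8,7.1],
    [-1.4,24.8,7.1],
    [0,0,0],
    [0,0,0]
  ],
  "grip": [18,18,18,18,18,18,18,18,18,18,18,18,18,18,18,18]
}}

```text
clock: 15.18
tool_pos: [0.4555, 0.355, 0.1402]
tcp_rot: [0.032, 0.984, -0.004, 0.174]
wrist_force: [0.5, 0.3, -2.2]
opening: 0.0235
```

Run:
```python
from h import *
show(); bar_now()
f=grab_frame("side"); save(f,"s7.png",(190,240,320,340),6)
np.savez("s7.npz",**f)
T=cur()@G
for p in ([.08,0,0],[.1128,0,.0229],[-.13,0,.009],[-.02,0,.009]): print(p,np.round((np.array(proj(f,T[:3,3]+T[:3,:3]@np.array(p)))-[190,240])*6,0))
for o in ("bar_grip","bar_heel","bar_tip"):
    for d in landmark_of("side",o):
        if .2<d["point"][1]<.4: print(o,np.round(d["point"],4),round(d["confidence"],2))
```

```text
t 15.18 pos [0.4555 0.355  0.1402] z [ 0.343 -0.019 -0.939] x [-0.937  0.062 -0.343] F [ 0.5  0.3 -2.2] M [ 0.03  0.56 -0.03] open 23.5 q [-0.95  0.34  0.04  2.04  0.49  0.62  0.21]
heel [0.5853 0.3467 0.1149] tip [0.618  0.3446 0.1379] pitch -0.07 yaw -3.73 roll 0.13
[0.08, 0, 0] [192. 267.]
[0.1128, 0, 0.0229] [126. 217.]
[-0.13, 0, 0.009] [604. 402.]
[-0.02, 0, 0.009] [383. 324.]
bar_grip [0.4355 0.3576 0.1229] 0.84
bar_heel [0.5831 0.344  0.1187] 0.9
bar_tip [0.6221 0.3482 0.1381] 0.65
bar_tip [ 0.4999  0.3582 -0.0014] 0.62
```

View pics/s7.png

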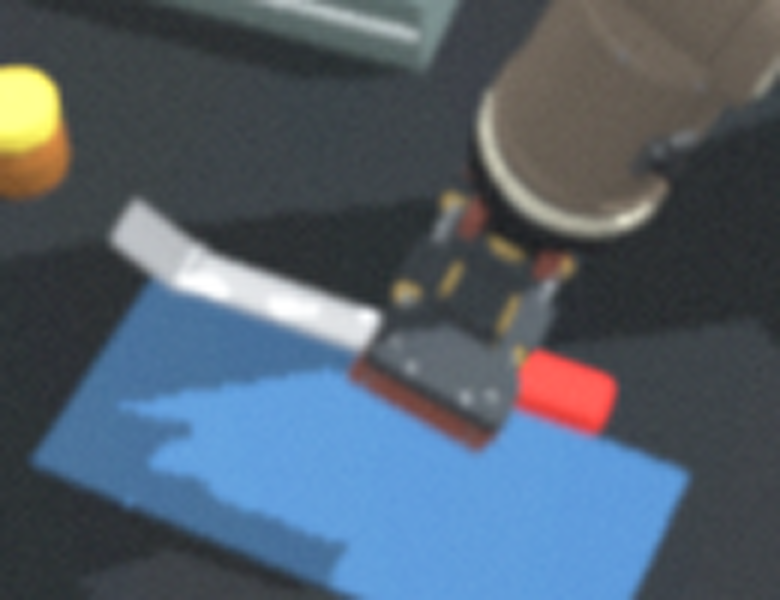

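Emit:
{"fn": "arm_command", "kwargs": {
  "twist": [
    [0,0,0],
    [0,0,0],
    [0,0,0],
    [0,0,0],
    [0,0,0],
    [0,0,0],
    [0,0,0],
    [0,0,0],
    [0,0,0],
    [0,0,0],
    [0,0,0]
  ],
  "delta_pos": [
    [6.2,0,17.1],
    [6.2,0,17.1],
    [6.2,0,17.1],
    [6.2,0,17.1],
    [6.2,0,17.1],
    [3.2,0,8.6],
    [0.7,0,1.9],
    [0.7,0,1.9],
    [0.7,0,1.9],
    [0.5,0,1.4],
    [0,0,0]
  ],
  "grip": [18,18,18,18,18,18,18,18,18,18,18]
}}

```text
clock: 16.3
tool_pos: [0.4576, 0.3549, 0.0357]
tcp_rot: [0.034, 0.984, -0.002, 0.176]
wrist_force: [-1.4, -0.7, -3.5]
opening: 0.0237
```

Run:
```python
from h import *
show(); bar_now()
```

```text
t 16.30 pos [0.4576 0.3549 0.0357] z [ 0.346 -0.016 -0.938] x [-0.936  0.066 -0.346] F [-1.4 -0.7 -3.5] M [ 0.06  0.63 -0.01] open 23.7 q [-1.02  0.53  0.14  2.1   0.63  0.38  0.02]
heel [0.5875 0.3463 0.0108] tip [0.62   0.3439 0.0339] pitch -0.26 yaw -3.91 roll 0.39
```

Emit:
{"fn": "arm_command", "kwargs": {
  "twist": [
    [0,0,0],
    [0,0,0],
    [0,0,0],
    [0,0,0]
  ],
  "delta_pos": [
    [0.7,0,1.8],
    [0.7,0,1.8],
    [0.6,0,1.5],
    [0,0,0]
  ],
  "grip": [18,18,18,18]
}}

```text
clock: 16.63
tool_pos: [0.4573, 0.3548, 0.0296]
tcp_rot: [0.034, 0.984, -0.002, 0.176]
wrist_force: [-0.1, -0.1, -0.2]
opening: 0.0236
```

Run:
```python
from h import *
show(); bar_now()
```

```text
t 16.63 pos [0.4573 0.3548 0.0296] z [ 0.346 -0.017 -0.938] x [-0.936  0.066 -0.346] F [-0.1 -0.1 -0.2] M [ 0.07  0.65 -0.04] open 23.6 q [-1.03  0.54  0.15  2.1   0.63  0.36  0.01]
heel [0.5872 0.3463 0.0047] tip [0.6197 0.3439 0.0278] pitch -0.25 yaw -3.90 roll 0.35
```

Emit:
{"fn": "arm_command", "kwargs": {
  "twist": [
    [0,0,0],
    [0,0,0],
    [0,0,0],
    [0,0,0],
    [0,0,0],
    [0,0,0],
    [0,0,0],
    [0,0,0],
    [0,0,0]
  ],
  "delta_pos": [
    [0,0,0],
    [0,0,0],
    [0,0,0],
    [0,0,-5],
    [0,0,-20],
    [0,0,-33],
    [0,0,-33],
    [0,0,-33],
    [0,0,-33]
  ],
  "grip": [40,50,60,60,60,60,60,60,60]
}}

```text
clock: 17.38
tool_pos: [0.4021, 0.357, 0.1787]
tcp_rot: [0.034, 0.984, -0.002, 0.175]
wrist_force: [0.5, 2.1, -0.4]
opening: 0.0598
```

Run:
```python
from h import *
show()
f=grab_frame("side"); save(f,"s8.png",(180,160,340,340),3.3)
A=T_of([.684,.0075,.215],Rtool(-.5,7.3)); plan(cur(),A)
```

```text
t 17.38 pos [0.4021 0.357  0.1787] z [ 0.345 -0.017 -0.938] x [-0.936  0.066 -0.345] F [ 0.5  2.1 -0.4] M [0.06 0.27 0.06] open 59.8 q [-1.03  0.23  0.02  2.08  0.47  0.71  0.15]
n 14 twist [0.03, 1.98, -0.24] dp [-21.5, -24.3, 0.5] tot L 452.3 ang 27.9
```

View pics/s8.png

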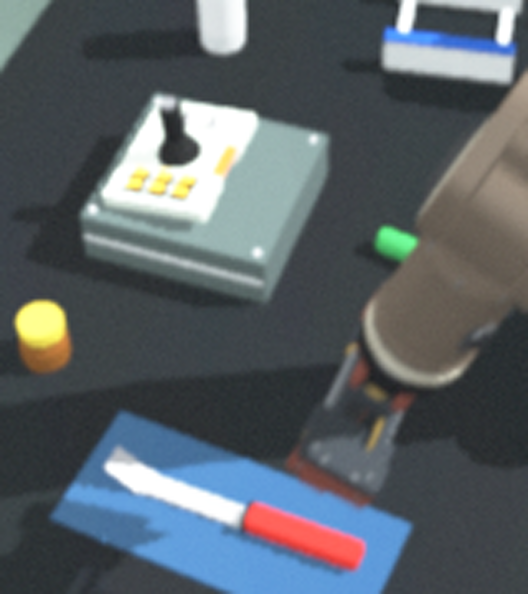

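The bar lies flat on the blue mat and the panel's front edge stays up. Now to the stick.

Emit:
{"fn": "arm_command", "kwargs": {
  "twist": [
    [0,2,-0.2],
    [0,2,-0.2],
    [0,2,-0.2],
    [0,2,-0.3],
    [0,2,-0.2],
    [0,2,-0.3],
    [0,2,-0.2],
    [0,2,-0.3],
    [0,2,-0.2],
    [0,2,-0.3],
    [0,2,-0.2],
    [0,2,-0.3],
    [0,2,-0.2],
    [0,2,-0.3],
    [0,0,0],
    [0,0,0]
  ],
  "delta_pos": [
    [-21.5,-24.3,0.5],
    [-21.5,-24.3,0.5],
    [-21.5,-24.3,0.5],
    [-21.5,-24.3,0.5],
    [-21.5,-24.3,0.5],
    [-21.5,-24.3,0.5],
    [-21.5,-24.3,0.5],
    [-21.5,-24.3,0.5],
    [-21.5,-24.3,0.5],
    [-21.5,-24.3,0.5],
    [-21.5,-24.3,0.5],
    [-21.5,-24.3,0.5],
    [-21.5,-24.3,0.5],
    [-21.5,-24.3,0.5],
    [0,0,0],
    [0,0,0]
  ],
  "grip": [60,60,60,60,60,60,60,60,60,60,60,60,60,60,60,60]
}}

```text
clock: 18.77
tool_pos: [0.6854, 0.0024, 0.2051]
tcp_rot: [0.006, 0.998, 0.0, -0.069]
wrist_force: [-0.0, 0.1, -0.1]
opening: 0.0598
```

Run:
```python
from h import *
show()
f=grab_frame("wrist"); save(f,"w8.png")
g=grab_frame("side"); save(g,"s8b.png",(190,130,320,240),5)
for n in ("wrist","side"):
  for o in ("stick","panel","panel_edge"):
    for d in landmark_of(n,o): print(n,o,np.round(d["point"],4),round(d["confidence"],2))
A=T_of([.687,.0075,.129],Rtool(-.5,7.3)); plan(cur(),A,n=5)
```

```text
t 18.77 pos [0.6854 0.0024 0.2051] z [-0.137  0.001 -0.991] x [-0.99   0.013  0.137] F [-0.   0.1 -0.1] M [ 0.03 -0.08 -0.04] open 59.8 q [-0.15  0.63  0.13  1.35 -0.08  1.31  1.55]
wrist stick [0.6916 0.0098 0.1285] 0.62
wrist stick [0.6231 0.3434 0.026 ] 0.46
wrist panel [0.5106 0.3518 0.0077] 0.68
wrist panel [0.6817 0.0073 0.0656] 0.57
wrist panel_edge [0.6351 0.0067 0.092 ] 0.89
side stick [0.6899 0.0064 0.1268] 0.63
side panel [0.6822 0.0071 0.062 ] 0.65
side panel [0.5867 0.3477 0.0047] 0.35
side panel_edge [0.6312 0.011  0.0944] 0.78
n 5 twist [0.01, -0.08, 0.01] dp [-2.5, 0.3, 15.5] tot L 78.8 ang 0.4
```

View pics/w8.png

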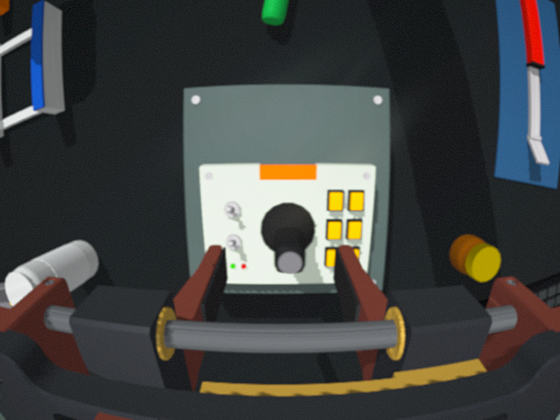

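View pics/s8b.png

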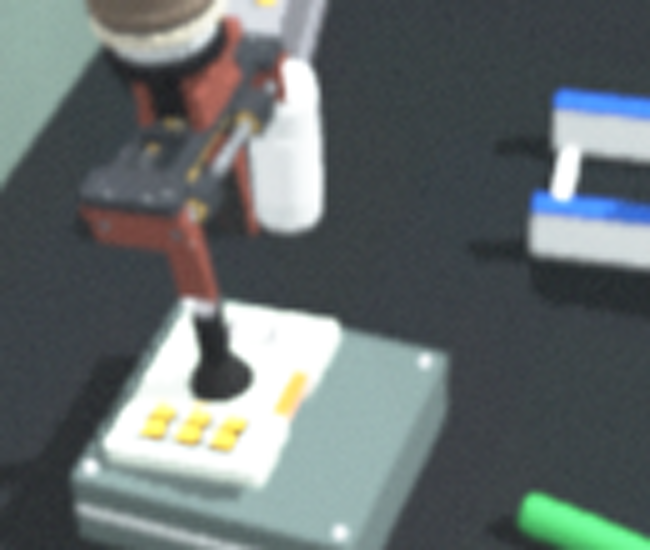

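Run:
```python
from h import *
show()
A=T_of([.689,.0075,.129],Rtool(-.5,7.3)); plan(cur(),A,n=5)
```

```text
t 19.17 pos [0.6847 0.0061 0.2077] z [-0.134  0.002 -0.991] x [-0.991  0.007  0.134] F [-0.1 -0.2  0. ] M [-0.02 -0.08 -0.04] open 60.0 q [-0.15  0.62  0.13  1.35 -0.08  1.31  1.55]
n 5 twist [0.01, -0.08, 0.01] dp [-2.9, 0.3, 15.5] tot L 78.8 ang 0.4
```

Emit:
{"fn": "arm_command", "kwargs": {
  "twist": [
    [0,0,0],
    [0,0,0],
    [0,0,0],
    [0,0,0],
    [0,0,0],
    [0,0,0],
    [0,0,0],
    [0,0,0],
    [0,0,0],
    [0,0,0],
    [0,0,0]
  ],
  "delta_pos": [
    [-2.9,0.3,15.5],
    [-2.9,0.3,15.5],
    [-2.9,0.3,15.5],
    [-2.9,0.3,15.5],
    [-2.9,0.3,15.5],
    [0,0,0],
    [0,0,0],
    [0,0,0],
    [0,0,0],
    [0,0,0],
    [0,0,0]
  ],
  "grip": [60,60,60,60,60,60,18,18,18,18,18],
  "squeeze": 60
}}

```text
clock: 20.08
tool_pos: [0.6893, 0.0066, 0.1291]
tcp_rot: [0.005, 0.998, 0.001, -0.067]
wrist_force: [0.1, 0.4, -0.6]
opening: 0.0301
```

Run:
```python
from h import *
show()
```

```text
t 20.08 pos [0.6893 0.0066 0.1291] z [-0.134  0.002 -0.991] x [-0.991  0.009  0.134] F [ 0.1  0.4 -0.6] M [ 0.   -0.18 -0.03] open 30.1 q [-0.15  0.7   0.12  1.41 -0.09  1.18  1.55]
```

Emit:
{"fn": "arm_command", "kwargs": {
  "twist": [
    [0,0,0],
    [0,0,0],
    [0,0,0],
    [0,0,0]
  ],
  "delta_pos": [
    [0,0,0],
    [0,0,0],
    [0,0,0],
    [0,0,0]
  ],
  "grip": [18,18,18,18]
}}

```text
clock: 20.42
tool_pos: [0.6892, 0.0077, 0.1287]
tcp_rot: [0.004, 0.998, 0.001, -0.067]
wrist_force: [0.4, 4.8, 3.9]
opening: 0.0218
```

Run:
```python
from h import *
show()
f=grab_frame("side"); save(f,"s9.png",(190,130,320,240),5)
```

```text
t 20.42 pos [0.6892 0.0077 0.1287] z [-0.134  0.003 -0.991] x [-0.991  0.008  0.134] F [0.4 4.8 3.9] M [ 0.87 -0.03 -0.32] open 21.8 q [-0.15  0.7   0.12  1.41 -0.09  1.18  1.55]
```

View pics/s9.png

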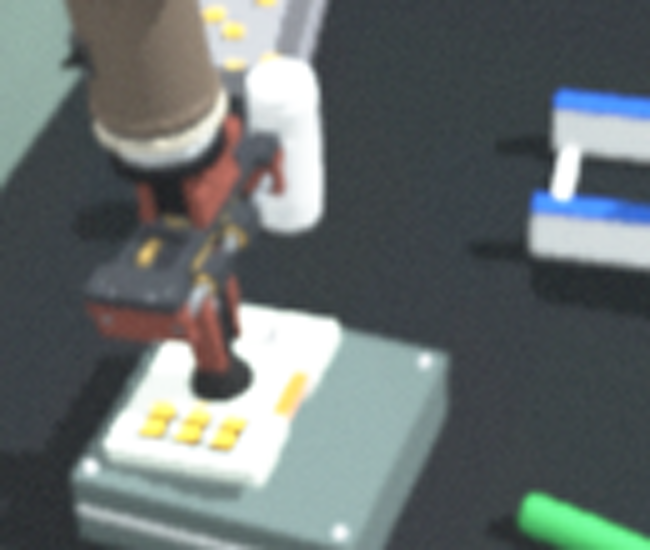

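Emit:
{"fn": "arm_command", "kwargs": {
  "twist": [
    [0,0,0],
    [0,0,0],
    [0,0,0],
    [0,0,0],
    [0,0,0],
    [0,0,0]
  ],
  "delta_pos": [
    [0.3,0,-2],
    [0.3,0,-2],
    [0.4,0,-3],
    [0.4,0,-3],
    [0.6,0,-4],
    [0.6,0,-4]
  ],
  "grip": [18,18,18,18,18,18]
}}

```text
clock: 20.97
tool_pos: [0.6886, 0.0061, 0.1464]
tcp_rot: [0.005, 0.998, 0.001, -0.068]
wrist_force: [0.6, -0.8, -3.4]
opening: 0.0219
```

Run:
```python
from h import *
show()
```

```text
t 20.97 pos [0.6886 0.0061 0.1464] z [-0.136  0.002 -0.991] x [-0.991  0.009  0.136] F [ 0.6 -0.8 -3.4] M [ 0.   -0.25  0.01] open 21.9 q [-0.15  0.68  0.12  1.39 -0.09  1.21  1.55]
```

Emit:
{"fn": "arm_command", "kwargs": {
  "twist": [
    [0,0,0],
    [0,0,0],
    [0,0,0],
    [0,0,0],
    [0,0,0],
    [0,0,0],
    [0,0,0]
  ],
  "delta_pos": [
    [1.4,0,-10],
    [2.7,0,-20],
    [2.7,0,-20],
    [2.7,0,-20],
    [1.4,0,-10],
    [0,0,0],
    [0,0,0]
  ],
  "grip": [18,18,18,18,18,18,18]
}}

```text
clock: 21.55
tool_pos: [0.6888, 0.0065, 0.2274]
tcp_rot: [0.004, 0.998, 0.001, -0.067]
wrist_force: [-0.5, 0.5, -3.7]
opening: 0.0219
```

Run:
```python
from h import *
show()
f=grab_frame("side"); save(f,"s10.png",(170,100,330,220),5)
g=grab_frame("wrist"); save(g,"w10.png")
for n in ("side","wrist"):
  for o in ("panel_foot","panel_edge","stick","stand_top","panel"):
    for d in landmark_of(n,o): print(n,o,np.round(d["point"],4),round(d["confidence"],2))
```

```text
t 21.55 pos [0.6888 0.0065 0.2274] z [-0.134  0.002 -0.991] x [-0.991  0.009  0.134] F [-0.5  0.5 -3.7] M [ 0.03 -0.22 -0.  ] open 21.9 q [-0.15  0.62  0.13  1.31 -0.08  1.35  1.55]
side panel_foot [0.6857 0.0126 0.17  ] 0.8
side panel_edge [0.6295 0.0113 0.1929] 0.86
side stand_top [ 0.4877 -0.3614  0.0489] 0.85
side stand_top [ 0.3005 -0.5063  0.0443] 0.8
side panel [0.6819 0.006  0.1627] 0.79
wrist panel_foot [0.6877 0.0057 0.165 ] 0.95
wrist panel_edge [0.6313 0.0041 0.1906] 0.96
wrist stick [0.6928 0.0112 0.224 ] 0.91
wrist stand_top [ 0.4843 -0.3578  0.0438] 0.91
wrist panel [0.684  0.0072 0.1627] 0.85
```

View pics/s10.png

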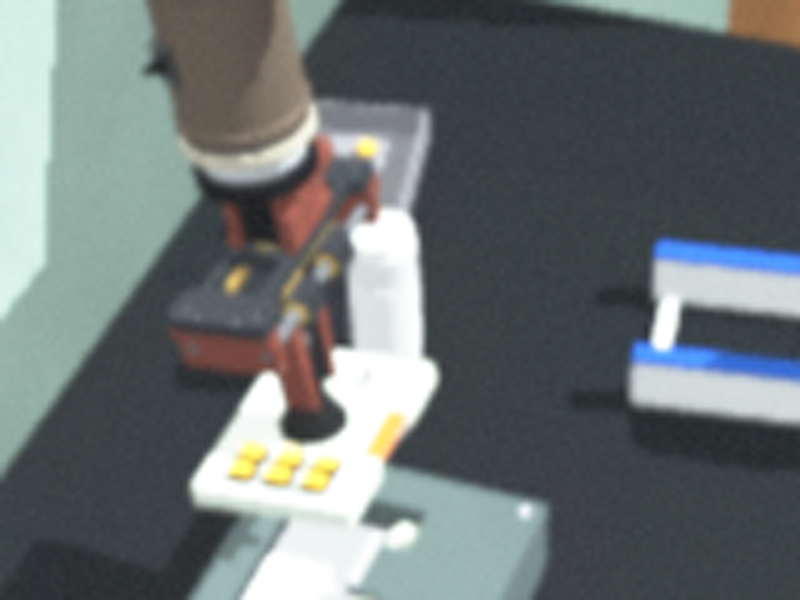

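View pics/w10.png

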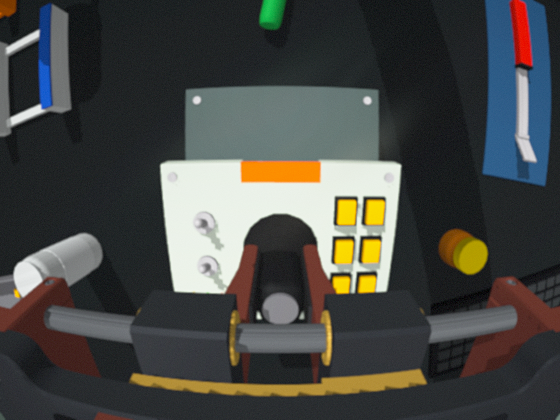

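Run:
```python
from h import *
show()
A=T_of([.487,-.360,.185],Rtool(8.2,0)); plan(cur(),A,n=20)
```

```text
t 22.15 pos [0.6887 0.0065 0.2269] z [-0.135  0.002 -0.991] x [-0.991  0.009  0.135] F [-0.  -0.3 -3.4] M [-0.   -0.29 -0.02] open 21.6 q [-0.15  0.62  0.13  1.31 -0.08  1.35  1.55]
n 20 twist [0.03, -0.39, -0.43] dp [11.1, -17.7, 2.9] tot L 420.5 ang 11.7
```

Emit:
{"fn": "arm_command", "kwargs": {
  "twist": [
    [0,-0.4,-0.4],
    [0,-0.4,-0.4],
    [0,-0.4,-0.4],
    [0,-0.4,-0.5],
    [0,-0.4,-0.4],
    [0,-0.4,-0.4],
    [0,-0.4,-0.4],
    [0,-0.4,-0.5],
    [0,-0.4,-0.4],
    [0,-0.4,-0.4],
    [0,-0.4,-0.4],
    [0,-0.4,-0.5],
    [0,-0.4,-0.4],
    [0,-0.4,-0.4],
    [0,-0.4,-0.4],
    [0,-0.4,-0.5],
    [0,-0.4,-0.4],
    [0,-0.4,-0.4],
    [0,-0.3,-0.5],
    [0,-0.3,-0.5]
  ],
  "delta_pos": [
    [5.5,-8.8,1.4],
    [8.3,-13.2,2.2],
    [11.1,-17.7,2.9],
    [11.1,-17.7,2.9],
    [11.1,-17.7,2.9],
    [11.1,-17.7,2.9],
    [11.1,-17.7,2.9],
    [11.1,-17.7,2.9],
    [11.1,-17.7,2.9],
    [11.1,-17.7,2.9],
    [11.1,-17.7,2.9],
    [11.1,-17.7,2.9],
    [11.1,-17.7,2.9],
    [11.1,-17.7,2.9],
    [11.1,-17.7,2.9],
    [11.1,-17.7,2.9],
    [11.1,-17.7,2.9],
    [11.1,-17.7,2.9],
    [11.1,-17.7,2.9],
    [8.3,-13.2,2.2]
  ],
  "grip": [18,18,18,18,18,18,18,18,18,18,18,18,18,18,18,18,18,18,18,18]
}}

```text
clock: 23.82
tool_pos: [0.4951, -0.3435, 0.1839]
tcp_rot: [-0.07, 0.998, 0.005, 0.001]
wrist_force: [-0.4, 0.2, -4.1]
opening: 0.0218
```

Emit:
{"fn": "arm_command", "kwargs": {
  "twist": [
    [0,0,0],
    [0,0,0],
    [0,0,0],
    [0,0,0],
    [0,0,0]
  ],
  "delta_pos": [
    [8.3,-13.2,2.2],
    [0,0,0],
    [0,0,0],
    [0,0,0],
    [0,0,0]
  ],
  "grip": [18,18,18,18,18]
}}

```text
clock: 24.23
tool_pos: [0.4909, -0.3545, 0.1816]
tcp_rot: [-0.071, 0.997, 0.006, 0.001]
wrist_force: [-0.5, 0.6, -4.0]
opening: 0.022
```

Run:
```python
from h import *
show()
f=grab_frame("side"); save(f,"s11.png",(260,100,380,190),6.6)
g=grab_frame("wrist"); save(g,"w11.png")
np.savez("s11.npz",**f); np.savez("w11.npz",**g)
for n in ("side","wrist"):
  for o in ("panel_foot","panel_edge","stick","stand_top","panel"):
    for d in landmark_of(n,o): print(n,o,np.round(d["point"],4),round(d["confidence"],2))
show()
```

```text
t 24.23 pos [ 0.4909 -0.3545  0.1816] z [ 0.001  0.011 -1.   ] x [-0.99  -0.142 -0.002] F [-0.5  0.6 -4. ] M [ 0.01  0.01 -0.02] open 22.0 q [ 0.42  0.44  0.17  1.72 -0.1   1.    2.35]
side panel_foot [ 0.4983 -0.3486  0.1216] 0.72
side panel_edge [ 0.4403 -0.3585  0.1378] 0.97
side panel_edge [ 0.4909 -0.3524  0.1167] 0.61
side stick [ 0.495  -0.3548  0.1146] 0.47
side stand_top [ 0.4849 -0.3617  0.0478] 0.66
side stand_top [ 0.3017 -0.5065  0.045 ] 0.56
side stand_top [ 0.6815  0.0029 -0.0012] 0.3
side panel [ 0.4945 -0.3551  0.1158] 0.66
wrist panel_foot [ 0.4986 -0.3529  0.1197] 0.85
wrist panel_foot [ 0.4383 -0.3623  0.1363] 0.69
wrist panel_edge [ 0.4387 -0.3655  0.1386] 0.69
wrist stick [ 0.4953 -0.3502  0.1812] 0.67
wrist panel [ 0.496  -0.3534  0.1192] 0.6
t 24.83 pos [ 0.49   -0.3558  0.1814] z [ 0.     0.011 -1.   ] x [-0.99  -0.14  -0.002] F [ 0.1  0.2 -4. ] M [-0.02 -0.02 -0.04] open 21.4 q [ 0.42  0.44  0.17  1.72 -0.1   1.    2.35]
```

View pics/s11.png

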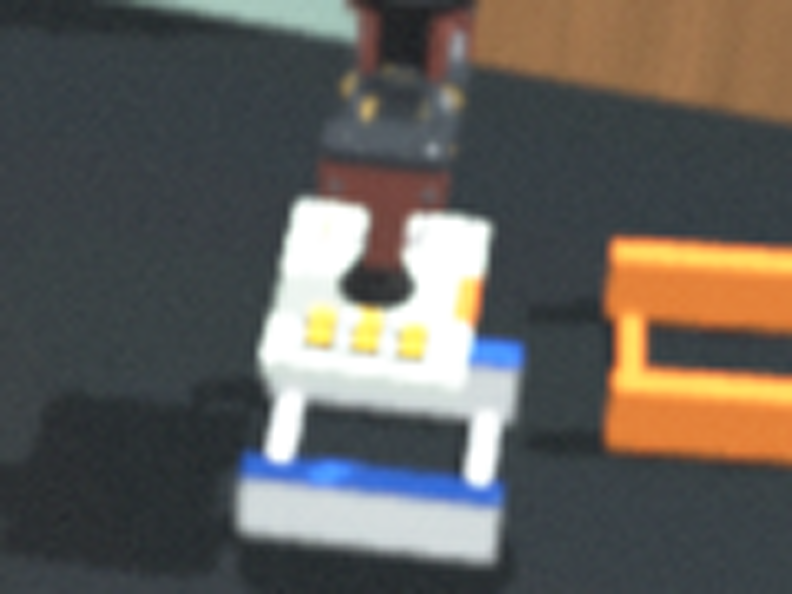

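View pics/w11.png

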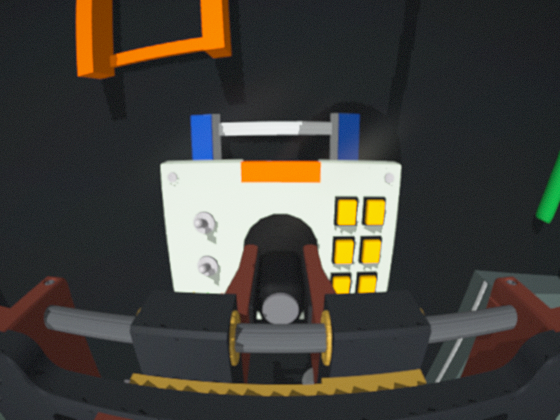

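Run:
```python
from h import *
from scipy.optimize import least_squares
f=dict(np.load("s11.npz")); g=dict(np.load("w11.npz"))
def pf(X):
    c=g["R"]@X+g["t"]; r=np.hypot(c[0],c[1]); th=np.arctan2(r,c[2]); return np.array([g["fx"]*th*c[0]/r+g["cx"],g["fy"]*th*c[1]/r+g["cy"]])
hx,hy=.055,.075
side=[((298,201),(hx,-hy,.015)),((492,220),(-hx,-hy,.015)),((470,366),(-hx,hy,.015)),((264,352),(hx,hy,.015)),((466,386),(-hx,hy,0.)),((262,372),(hx,hy,0.))]
wr=[((162,163),(-hx,hy*-1,.015)),((402,163),(-hx,hy,.015)),((281,162),(-hx,0,.015))]
def res(p):
    R=Rot.from_euler("zyx",p[3:],degrees=True).as_matrix(); e=[]
    for (u,v),X in side:
        X=R@np.array(X)+p[:3]; e+=list(np.array(proj(f,X))-[260+(u+.5)/6.6-.5,100+(v+.5)/6.6-.5])
    for (u,v),X in wr:
        X=R@np.array(X)+p[:3]; e+=list((pf(X)-[u,v])/1.0)
    return np.array(e)
s=least_squares(res,[.495,-.354,.12,8,0,0],loss="soft_l1")
print(np.round(s.x,4)); print(np.round(res(s.x),1))
print(np.round(np.linalg.inv(cur())@np.append(s.x[:3],1),4))
```

```text
[ 0.4945 -0.3532  0.1193  8.5662 -1.4523  3.1848]
[ 0.5  0.4 -0.7  1.3 -0.9  1.8  0.5 -0.3 -0.8  2.1  0.4  0.  -0.4  0.4
  0.9  0.3 -0.6 -0.9]
[-0.0047  0.0013  0.0622  1.    ]
```

Run:
```python
from h import *
A=T_of([.4815,-.362,.140],Rtool(8.1,0)); plan(cur(),A,n=4)
B=T_of([.4815,-.362,.114],Rtool(8.1,0)); plan(A,B,n=4)
```

```text
n 4 twist [0.15, 0.02, -0.01] dp [2.3, -1.3, 10.3] tot L 42.7 ang 0.6
n 4 twist [0.0, 0.0, 0.0] dp [0.0, 0.0, 6.5] tot L 26.0 ang 0.0
```

Emit:
{"fn": "arm_command", "kwargs": {
  "twist": [
    [0.15,0,0],
    [0.15,0,0],
    [0.15,0,0],
    [0.15,0,0],
    [0,0,0],
    [0,0,0],
    [0,0,0],
    [0,0,0],
    [0,0,0],
    [0,0,0]
  ],
  "delta_pos": [
    [2.3,-1.3,10.3],
    [2.3,-1.3,10.3],
    [2.3,-1.3,10.3],
    [2.3,-1.3,10.3],
    [0,0,6.5],
    [0,0,6.5],
    [0,0,6.5],
    [0,0,6.5],
    [0,0,0],
    [0,0,0]
  ],
  "grip": [18,18,18,18,18,18,18,18,18,18]
}}

```text
clock: 25.67
tool_pos: [0.4816, -0.3618, 0.1138]
tcp_rot: [-0.07, 0.998, 0.0, 0.001]
wrist_force: [0.3, -0.1, -4.0]
opening: 0.0218
```

Run:
```python
from h import *
f=grab_frame("side"); save(f,"s12.png",(280,120,360,190),9)
g=grab_frame("top"); save(g,"t12.png",(350,180,450,270),7)
h_=grab_frame("wrist"); save(h_,"w12.png")
show()
```

```text
t 25.82 pos [ 0.482  -0.3621  0.1147] z [ 0.002 -0.    -1.   ] x [-0.99  -0.14  -0.002] F [ 0.6 -0.3 -3.7] M [ 0.01 -0.02 -0.01] open 21.8 q [ 0.44  0.51  0.17  1.79 -0.11  0.85  2.37]
```

View pics/s12.png

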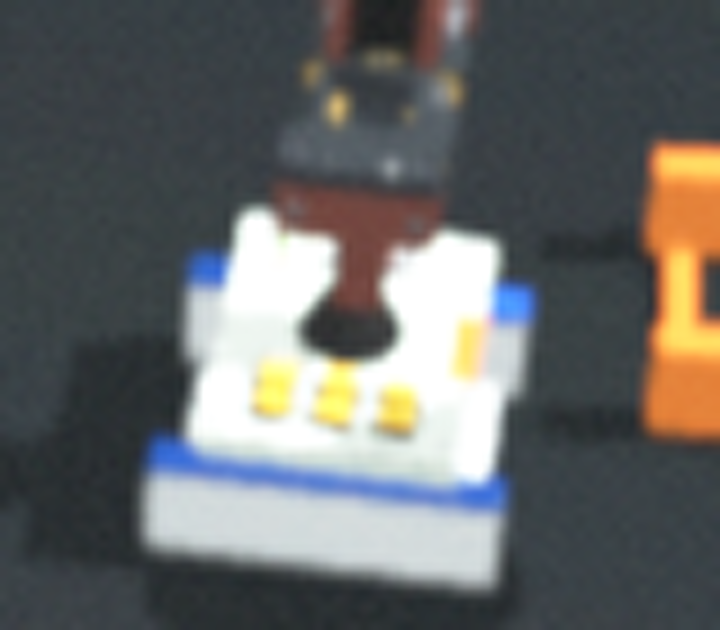

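View pics/t12.png

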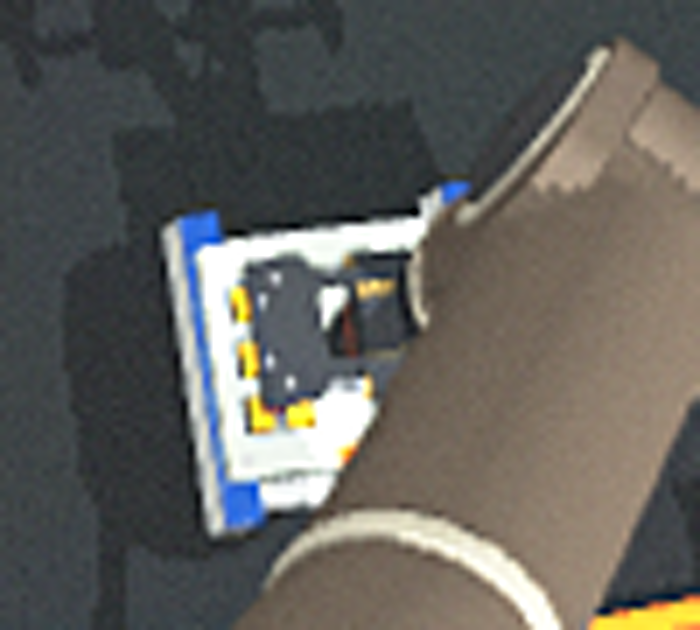

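View pics/w12.png

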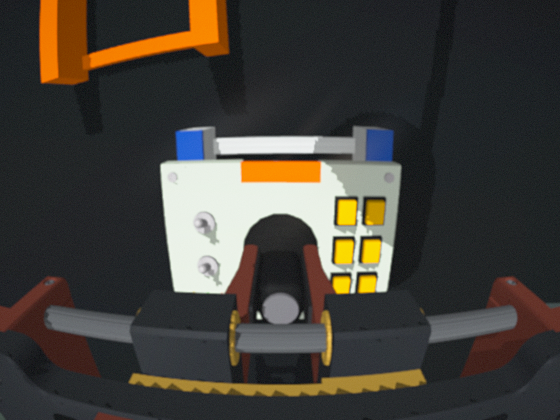

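Run:
```python
from h import *
f=dict(np.load("top0.npz")); g=dict(np.load("s11.npz"))
P=lambda x,y,z,F=f,o=(350,180),s=7: ray_z(F,o[0]+(x+.5)/s-.5,o[1]+(y+.5)/s-.5,z)[:2]
n=np.array([-np.sin(np.radians(8.1)),np.cos(np.radians(8.1))]); e=np.array([n[1],-n[0]])
for nm,l,z in (("panel L",[(203,255),(232,475)],.068),("panel rear",[(205,248),(415,213)],.068),("panel front",[(232,477)],.068),("rail outer",[(182,217),(230,525)],.045),("rail inner",[(216,213),(262,512)],.045)):
    for x,y in l:
        p=P(x,y,z); print("top",nm,np.round(p,4),"lat %.4f long %.4f"%(n@p,e@p))
S=lambda x,y,z:P(x,y,z,g,(280,120),9)
for nm,l,z in (("panel L top",[(190,432),(490,470)],.068),("panel R top",[(245,210),(498,238)],.068),("railL outer top",[(150,470),(500,503)],.045),("railR in top",[(190,278),(533,315)],.045),("railR out",[(190,255),(535,285)],.045)):
    for x,y in l:
        p=S(x,y,z); print("side",nm,np.round(p,4),"lat %.4f long %.4f"%(n@p,e@p))
print("stand net lat",n@np.array([.4855,-.3605]),e@np.array([.4855,-.3605]))
```

```text
top panel L [ 0.526  -0.2837] lat -0.3550 long 0.4808
top panel L [ 0.4217 -0.2969] lat -0.3533 long 0.3757
top panel rear [ 0.5294 -0.2846] lat -0.3564 long 0.4840
top panel rear [ 0.549  -0.3846] lat -0.4581 long 0.4894
top panel front [ 0.4207 -0.2969] lat -0.3532 long 0.3747
top rail outer [ 0.5481 -0.2781] lat -0.3526 long 0.5035
top rail outer [ 0.4002 -0.3005] lat -0.3538 long 0.3538
top rail inner [ 0.5505 -0.2945] lat -0.3691 long 0.5036
top rail inner [ 0.4068 -0.3157] lat -0.3699 long 0.3582
side panel L top [ 0.5326 -0.2745] lat -0.3468 long 0.4886
side panel L top [ 0.4077 -0.2914] lat -0.3459 long 0.3625
side panel R top [ 0.5524 -0.4279] lat -0.5015 long 0.4866
side panel R top [ 0.4412 -0.4446] lat -0.5024 long 0.3741
side railL outer top [ 0.5484 -0.2716] lat -0.3462 long 0.5046
side railL outer top [ 0.403  -0.2988] lat -0.3526 long 0.3569
side railR in top [ 0.5692 -0.402 ] lat -0.4781 long 0.5069
side railR in top [ 0.4186 -0.4258] lat -0.4805 long 0.3544
side railR out [ 0.5738 -0.4178] lat -0.4945 long 0.5093
side railR out [ 0.4226 -0.4467] lat -0.5018 long 0.3554
stand net lat -0.42531107671251533 0.4298615917078901
```

Emit:
{"fn": "arm_command", "kwargs": {
  "twist": [
    [0,0,0],
    [0,0,0],
    [0,0,0],
    [0,0,0],
    [0,0,0],
    [0,0,0]
  ],
  "delta_pos": [
    [0,0.9,1],
    [0,0.8,1.5],
    [0,0,1.5],
    [0,0,1],
    [0,0,1],
    [0,0,0]
  ],
  "grip": [18,18,18,18,18,18]
}}

```text
clock: 26.32
tool_pos: [0.4814, -0.3602, 0.108]
tcp_rot: [-0.07, 0.998, 0.0, 0.001]
wrist_force: [-0.1, -0.5, -4.1]
opening: 0.022
```

Run:
```python
from h import *
show()
```

```text
t 26.32 pos [ 0.4814 -0.3602  0.108 ] z [ 0.002  0.    -1.   ] x [-0.99  -0.14  -0.002] F [-0.1 -0.5 -4.1] M [ 0.01  0.   -0.03] open 22.0 q [ 0.44  0.51  0.16  1.8  -0.11  0.84  2.37]
```

Emit:
{"fn": "arm_command", "kwargs": {
  "twist": [
    [0,0,0],
    [0,0,0],
    [0,0,0]
  ],
  "delta_pos": [
    [0,0,0.8],
    [0,0,0.8],
    [0,0,0]
  ],
  "grip": [18,18,18]
}}

```text
clock: 26.57
tool_pos: [0.4817, -0.3603, 0.1076]
tcp_rot: [-0.07, 0.998, 0.0, 0.001]
wrist_force: [-1.2, 3.1, 5.6]
opening: 0.0217
```

Run:
```python
from h import *
show()
```

```text
t 26.57 pos [ 0.4817 -0.3603  0.1076] z [ 0.002  0.    -1.   ] x [-0.99  -0.14  -0.002] F [-1.2  3.1  5.6] M [ 0.31  0.87 -0.11] open 21.7 q [ 0.44  0.51  0.16  1.8  -0.11  0.84  2.37]
```

Emit:
{"fn": "arm_command", "kwargs": {
  "twist": [
    [0,0.5,0],
    [0,0.5,0],
    [0,0.5,0],
    [0,0,0]
  ],
  "delta_pos": [
    [0,0,0],
    [0,0,0],
    [0,0,0.5],
    [0,0,0]
  ],
  "grip": [18,18,18,18]
}}

```text
clock: 26.9
tool_pos: [0.4823, -0.3604, 0.1074]
tcp_rot: [-0.07, 0.997, -0.001, -0.012]
wrist_force: [-3.6, 2.7, 9.3]
opening: 0.0219
```

Run:
```python
from h import *
show()
f=grab_frame("side"); save(f,"s13.png",(280,120,360,190),9)
```

```text
t 26.90 pos [ 0.4823 -0.3604  0.1074] z [-0.024 -0.004 -1.   ] x [-0.99  -0.14   0.024] F [-3.6  2.7  9.3] M [ 0.72  0.1  -0.01] open 21.9 q [ 0.43  0.53  0.17  1.78 -0.09  0.86  2.35]
```

View pics/s13.png

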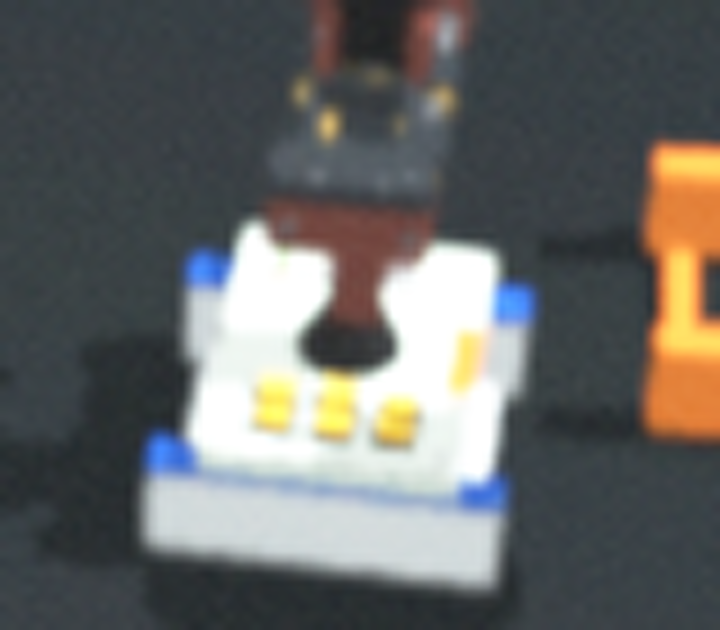

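Emit:
{"fn": "arm_command", "kwargs": {
  "twist": [
    [-0.3,0,0],
    [-0.3,0,0],
    [0,0,0],
    [0,0,0]
  ],
  "delta_pos": [
    [0,0,0],
    [0,0,0],
    [0,0,0],
    [0,0,0]
  ],
  "grip": [18,18,18,18],
  "squeeze": 15
}}

```text
clock: 27.28
tool_pos: [0.482, -0.3607, 0.1071]
tcp_rot: [-0.07, 0.997, 0.004, -0.012]
wrist_force: [-2.6, 3.1, 8.1]
opening: 0.0221
```

Run:
```python
from h import *
show()
```

```text
t 27.28 pos [ 0.482  -0.3607  0.1071] z [-0.025  0.006 -1.   ] x [-0.99  -0.14   0.024] F [-2.6  3.1  8.1] M [-0.09  0.32 -0.06] open 22.1 q [ 0.43  0.53  0.17  1.77 -0.1   0.87  2.36]
```

Emit:
{"fn": "arm_command", "kwargs": {
  "twist": [
    [0,0,0],
    [0,0,0],
    [0,0,0],
    [0,0,0],
    [0,0,0],
    [0,0,0],
    [0,0,0],
    [0,0,0],
    [0,0,0],
    [0,0,0]
  ],
  "delta_pos": [
    [0,0,0],
    [0,0,0],
    [0,0,0],
    [0,0,0],
    [0,0,0],
    [0,0,-5],
    [0,0,-20],
    [0,0,-33],
    [0,0,-33],
    [0,0,-33]
  ],
  "grip": [24,27,32,40,50,55,55,55,55,55]
}}

```text
clock: 28.12
tool_pos: [0.4843, -0.361, 0.2316]
tcp_rot: [-0.07, 0.997, 0.005, -0.013]
wrist_force: [1.7, -0.2, 0.1]
opening: 0.0553
```

Run:
```python
from h import *
show()
f=grab_frame("side"); save(f,"s14.png"); save(f,"s14c.png",(280,110,360,190),7)
g=grab_frame("top"); save(g,"t14.png",(350,180,450,270),7)
for n in ("side","top"):
  for o in ("panel","panel_foot","panel_edge","stick","stand_top","bar","mat","jar","spray","driver"):
    for d in landmark_of(n,o): print(n,o,np.round(d["point"],4),round(d["confidence"],2))
```

```text
t 28.12 pos [ 0.4843 -0.361   0.2316] z [-0.026  0.007 -1.   ] x [-0.99  -0.14   0.025] F [ 1.7 -0.2  0.1] M [ 0.05 -0.07 -0.07] open 55.3 q [ 0.41  0.4   0.19  1.65 -0.07  1.13  2.34]
side panel [ 0.4819 -0.3616  0.0418] 0.75
side panel_foot [ 0.4897 -0.3574  0.0492] 0.95
side panel_foot [ 0.4847 -0.361   0.0406] 0.21
side panel_edge [ 0.4279 -0.3653  0.0602] 0.75
side panel_edge [0.5066 0.3485 0.0077] 0.67
side stick [ 0.4827 -0.3621  0.1081] 0.54
side stand_top [ 0.298  -0.507   0.0432] 0.8
side stand_top [ 0.4886 -0.3601  0.0487] 0.68
side bar [ 0.5702  0.5658 -0.    ] 0.93
side bar [ 0.3273  0.6005 -0.    ] 0.8
side mat [ 0.5009  0.3582 -0.0009] 0.81
side jar [ 0.7375  0.2386 -0.0009] 0.62
side spray [ 0.7465 -0.2608 -0.0016] 0.86
side spray [ 0.4269 -0.3665  0.062 ] 0.54
side spray [0.4393 0.3595 0.0154] 0.54
side driver [0.3716 0.014  0.0005] 0.62
side driver [0.6228 0.3435 0.0268] 0.61
side driver [0.4384 0.3556 0.0143] 0.56
top panel [ 0.4838 -0.3571  0.0446] 0.57
top panel_foot [ 0.4851 -0.3612  0.0445] 0.7
top panel_edge [ 0.4292 -0.3658  0.0655] 0.96
top stand_top [ 0.3012 -0.5121  0.0423] 0.7
top stand_top [ 0.4302 -0.3676  0.0643] 0.45
top bar [0.5098 0.351  0.0009] 0.93
top bar [0.3274 0.5985 0.0033] 0.79
top bar [ 0.5745  0.565  -0.0012] 0.62
top bar [ 0.7399  0.2361 -0.0011] 0.45
top bar [0.6264 0.0094 0.064 ] 0.3
top mat [0.4994 0.3567 0.0007] 0.78
top jar [0.7361 0.2389 0.0019] 0.48
top spray [ 0.7446 -0.2586 -0.0033] 0.77
top driver [0.3796 0.0127 0.0032] 0.79
top driver [ 0.6843  0.0085 -0.0008] 0.67
```

View pics/s14.png

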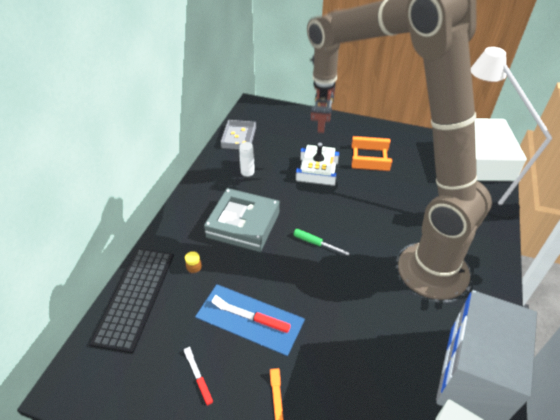

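View pics/s14c.png

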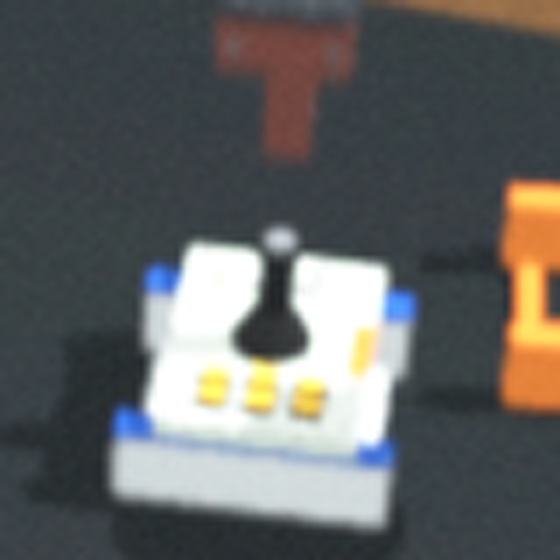

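View pics/t14.png

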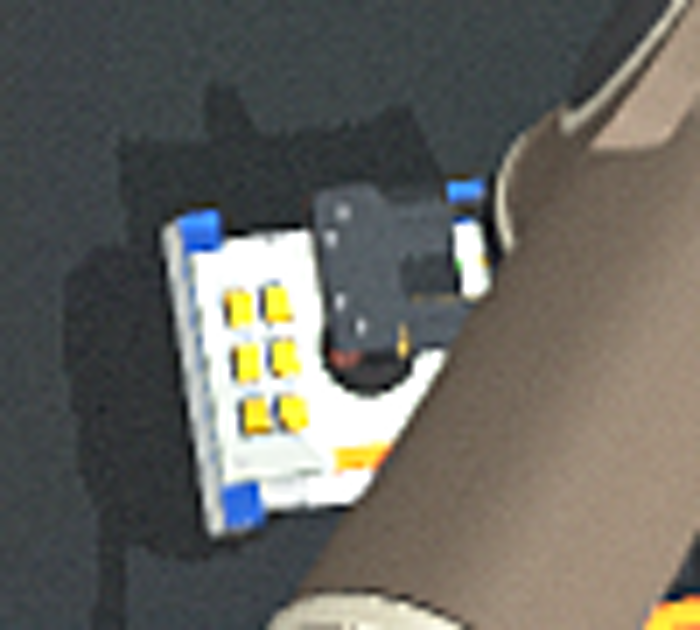

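The panel lies level and square on the blue-padded rails, with its foot at about (0.486, -0.360, 0.045). The bar is flat on the mat, the bystanders haven't moved, and the gripper is clear. I hand in.

Run:
```python
from h import *
print(hand_in())
```

```text
the job is handed in; nothing more can be done
None
```

I pried the panel loose, laid the bar back on the blue mat, and set the panel right way up across the two rails of the aluminium stand. I handed in with about 28 s on the clock; no verdict came back.

- **Prying:** The blade went in along the deck until it touched the rib lightly (about 4 N, with the tip 27 mm behind the panel's front edge). I backed off 1 mm and levered over the heel. At about 17° of turn the force fell away and the edge stayed up by itself. Pressing 5° further met no resistance, so the clips were free. The highest force I read was about 13 N.
- **Bar:** It lies flat on the mat, about 5 to 10 mm from where it started.
- **Panel:** The first touch on the rails came at its front edge, so I levelled it until the load was even before opening the gripper. The last pictures put its foot at about (0.486, -0.360, 0.045), against a stand centre of (0.485, -0.360, 0.045). It is in line with the rails.
- **Bystanders:** The can, jar and screwdriver read within about 5 mm of where they were, which is within the networks' error. The gripper is well clear.

**Disagreements:** Before the final touch-down the camera views differed by up to 3 mm on the sideways offset, so I moved the panel 1.7 mm as a compromise. The side camera's last look for the bar reported only the two decoys; the top camera and the picture itself both show the bar on the mat.

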